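# Load the die press and run its tray home

## Robot

A 6-joint arm with a two-finger parallel gripper is mounted at the origin on the work surface. World frame = base frame: x ahead of the robot, y to its left, z up, the work surface at z = 0. Lengths are in m, angles in rad, forces in N, time in s.
With the tool pointing down it reaches from about 0.35 to 0.85 m from the base axis. Payload 8.1 kg.
Tool frame: the origin (TCP) lies at the very end of the fingers, on their centre line; the grasp point (between the pads) lies env.grasp_offset behind it (env.grasp_offset is the distance from the TCP to the grasp point, in m); z points along the fingers, y is the direction in which the jaws open and shut (so a half turn about z gives the same grasp; the last joint's range is limited). The gripper opens to 93 mm and grips with 3 to 60 N. Pads are 15 mm wide; open, the fingers measure 128 mm over their backs; the gripper's body (75 mm by 188 mm) begins 65 mm behind the grasp point.
Start: joints at [1.087, 0.13, 1.488, -0, 1.523, -0.085], TCP at [0.233, 0.553, 0.219] pointing down, gripper open.
Joint ranges: [-2.96, 2.96], [-0.89, 2.26], [0.02, 2.5], [-1.34, 4.48], [0, 2.73], [-2.66, 2.66]. Speed limits (rad/s): [2.39, 2.39, 2.79, 3.14, 3.14, 3.14].

## Interface

Orientations are given as a unit quaternion [w, x, y, z].
In Python, from cell import env, optics gives the robot as it stands. The module is installed in compiled form; this text tells all that it offers.
- The arm moves only by the shell command python3 -m jog 'ROWS' [OPENING] [FORCE]. ROWS is JSON, a list of rows, each an object with "offset": the shift along the tool's x, y, z in cm, a list of three; "twist": the turn, a rotation vector about the tool's x, y, z in rad, a list of three. In form: [{"offset": [x, y, z], "twist": [wx, wy, wz]}, ...]. A call has 1 to 10 rows; each row shifts and turns the commanded pose from where the row before left it, along the tool's axes as they then stand; what a row does not reach is not made up. A row lasts 1/12 s, in which the tool goes at most 41.7 mm and 7.16 degrees, less where a joint would pass 70% of its speed; a pose out of reach is approached as far as the arm can. A call with a gripper value outside its range is refused whole. OPENING is the finger opening in cm, from 0 to 9.3, set as the call begins (- or left out, the last holds). The fingers move at their own pace and stop on an object; FORCE is the grip in N (left out, the last holds). Time passes only in rows, so rows that do not move let the fingers close. It gives the time, the measured TCP pose, the force and the opening at its end, in the units of the state.
- env.sense(): the state, without advancing time (a new reading comes with each control period).
- optics.capture(name): name is "scene" or "top"; returns (picture, depth): 384x512x3 uint8, red, green, blue; 384x512 float32, m along the optical axis (not along the pixel's ray), 0 where there is no reading.
- optics.camera_params(name): a dict with "vfov" (degrees; the focal length in pixels is half the picture's height over the tangent of half this angle, whatever the lens; pixels are square), "cx", "cy" (the principal point, pixels), "R" (3x3) and "t" (3): a world point X has camera coordinates R X + t. Camera axes: x right, y down, z forward; pixel columns grow to the right and rows downward; lengths in m; the calibration is good to about 2 mm. A picture is of the moment at which its call begins. camera_params takes no time and is no camera call.
- env.close_job(): hands the job in, once; it reports no verdict.
The state is a dict: "t": time; "q": joint angles; "joint_vel": joint speeds; "tau": joint torques, N m; "tool_pos": TCP position; "orientation": TCP orientation; "contact_force": force on the tool from outside, world axes, zero at the start; "moment": the same for the moment, N m; "width": opening from 0.0 (shut) to 1.0 (fully open).
Only numpy, scipy, OpenCV 4.12 (cv2) and the standard library are available. Lean on these libraries where they do the work, as an engineer would, in place of code of your own. Each camera call takes 0.05 s, during which the arm holds its last target.

## Task

Set the red cutting die on the middle of the white cutting board in the drawn-out tray of the green die press, standing flat with its cross bars up as it stands now, and let it go. Then push the tray straight in under the platen until it is fully home against its stop; the tray binds between its two short guides if it is pushed off-centre, so push on the middle of its front lip and never force it. Leave the other dies and the tools where they are.

Things in the scene. Friction and masses are not known exactly. Their poses are not given: they have to be found in the camera images.
- press: Green hand-lever die press, fixed. Origin on the bench under the platen's middle; its +x is the way the tray goes in, z up. A flat steel bed and loading table (x -390 to +200 mm) carry the tray at height 45 mm. Crown: x +-95 mm, 240 to 330 mm high; side frames: y +-150 to 186, x +-60 mm, 330 mm high; lever at y +212 mm, from 285 mm high at x 0 up to 530 mm high at x +135 mm.
- guides (a point): Centre line of the press's mouth, at bed height, press axes (+x into the press). Two brass guide blocks begin here: 60 mm long (along +x), 27 mm high from the bed, inner faces at y = +-111.5 mm, so 1.5 mm clear of the tray each side. Pushed more than about 40 mm off its centre line the tray can bind here.
- platen_edge (a point): Middle of the lower front edge of the platen, 135 mm above the bench, press axes. Platen and pressure head reach 240 mm back (+x), 120 mm to each side, and up to height 200 mm. Their front face is flush with the lip of the home tray, so a gripper pointing straight down meets it some 40 mm too early: lean the tool back 30 to 40 degrees, fingers pointing down and towards the press.
- lip (a point): Middle of the front face of the loose grey tray's front lip, 22 mm above the bed; tray axes (+x into the press). Tray 300 x 220 mm, 0.7 kg, slides with friction (about 4 to 10 N on the centre line), stays where left. Lip 8 mm thick, 45 mm high from the bed, 35 mm in the 40 mm wide middle notch. Home, against a rigid stop: x = -120 mm in the press frame; at the start 185 to 245 mm short of it.
- board (a point): Middle of the white cutting board on the tray, on its top surface (68 mm above the bench), at the crossing of two thin black lines. The board is 220 mm along the tray and 204 mm across, flat, level with the tray's low sides. 120 mm behind the lip's front face, tray axes.
- die_red_mid (a point): Centre (half-way up) of the red cutting die: a loose band-steel ring of stadium shape, 82 mm long (its x axis) by 48 mm wide (y) outside, straight sides about 40 mm long, 32 mm high, 0.28 kg, with two dark cross bars near its top. Grip it across its width. Stands on the bench, z up. Any of the three die places.
- die_blue_mid (a point): Centre of the blue round cutting die, 62 mm across, 32 mm high. To be left alone.
- die_yellow_mid (a point): Centre of the yellow rectangular cutting die, 80 by 36 mm, 32 mm high. To be left alone.
- hammer: Hammer lying on the bench, 270 mm long. To be left alone.
- knife: Yellow snap-off knife lying on the bench, 160 mm long, 15 mm high. To be left alone.
- pliers: Pliers with black grips lying on the bench, 170 mm long. To be left alone.
- rivet_jar: Jar of rivets with a black cap, 64 mm across, 85 mm high. To be left alone.
- mallet: White mallet standing on its head, handle up, 72 mm across, 240 mm high. To be left alone.
Mind the look-alikes: they are no part of the job. There is more than one size of the part that bears die_red_mid; the job needs the middle-sized.

How it is judged:
By the outcome, as a careful person would: the job done as asked, in the order asked, and still so for the second after the job is handed in, with the robot touching nothing.
It also fails if it takes over 54 s, if anything falls off the work surface, if the arm or the gripper's body presses on something with over 40 N, if the wrist force passes 120 N, or if a joint passes its speed limit or range.

## Working session

There is one attempt and no reset: what is moved stays moved. The work goes in short steps, Python scripts to look and compute and a shell command to move; the robot and the scene stay as the last step left them, time stands still between calls to the robot, and variables do not carry over. Pictures are saved under pics/ and viewed, and the job is handed in when it is done.

```bash
mkdir -p pics; cat > h.py <<'E'
import numpy as np, cv2, pickle
from cell import env, optics
def cap(n,tag):
    p,d=optics.capture(n); np.savez(f'pics/{tag}.npz',p=p,d=d); cv2.imwrite(f'pics/{tag}.png',cv2.cvtColor(p,cv2.COLOR_RGB2BGR)); return p,d
def K(n):
    c=optics.camera_params(n); f=192/np.tan(np.radians(c['vfov'])/2); return f,c['cx'],c['cy'],np.array(c['R']),np.array(c['t'])
def ray(n,u,v,z):
    f,cx,cy,R,t=K(n); o=-R.T@t; d=R.T@np.array([(u-cx)/f,(v-cy)/f,1]); return o+d*(z-o[2])/d[2]
def pts(n,u,v,dep):
    f,cx,cy,R,t=K(n); X=np.stack([(u-cx)/f*dep,(v-cy)/f*dep,dep],-1); return (X-t)@R
def proj(n,X):
    f,cx,cy,R,t=K(n); c=R@np.array(X)+t; return c[0]/c[2]*f+cx,c[1]/c[2]*f+cy
E
python3 - <<'E'
from h import *
cap('scene','s0');cap('top','t0')
s=env.sense();print(s, env.grasp_offset)
for n in('scene','top'):print(optics.camera_params(n))
E
```

```text
{'t': 0.1, 'q': array([ 1.08659184e+00,  1.31085013e-01,  1.48912380e+00,  3.29633084e-05,
        1.52303324e+00, -8.54251501e-02]), 'joint_vel': array([ 0.00149891, -0.00148526, -0.00092235,  0.00034441,  0.00125821,
        0.00121031]), 'tau': array([ 1.77050504e-03, -5.61338747e+01, -4.93098879e+01,  7.70953484e-02,
        2.89641065e-02, -2.90379194e-05]), 'tool_pos': array([0.23272254, 0.55248124, 0.21771832]), 'orientation': array([-2.47522462e-04,  1.98071846e-01,  9.80187157e-01, -7.86848542e-04]), 'contact_force': array([0.43457431, 0.05496293, 0.47317314]), 'moment': array([-0.03003751, -0.03850845,  0.04985241]), 'width': 1.0027294693080941} 0.0188
{'vfov': 53.08196151866926, 'cx': 256.87852839341537, 'cy': 186.31273298339664, 'R': array([[-0.42474309,  0.90516504, -0.01641786],
       [ 0.75167843,  0.34249741, -0.5636267 ],
       [-0.50455211, -0.2517375 , -0.82586645]]), 't': array([ 0.17354246, -0.26831726,  1.72010948])}
{'vfov': 56.33081053896769, 'cx': 258.24749282750753, 'cy': 189.65808357799807, 'R': array([[-0.00597941, -0.99995566,  0.00727557],
       [-0.99376179,  0.0051318 , -0.11140539],
       [ 0.11136311, -0.00789632, -0.99374841]]), 't': array([0.00504614, 0.4572007 , 1.09499581])}
```

View pics/s0.png

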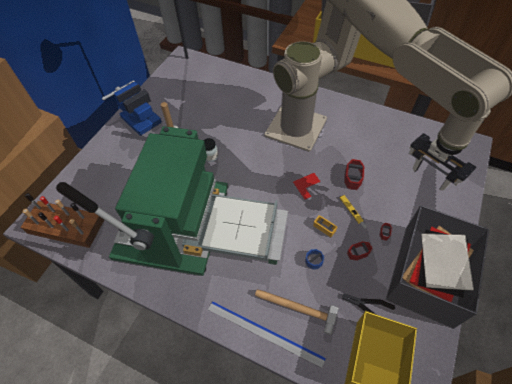

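View pics/t0.png

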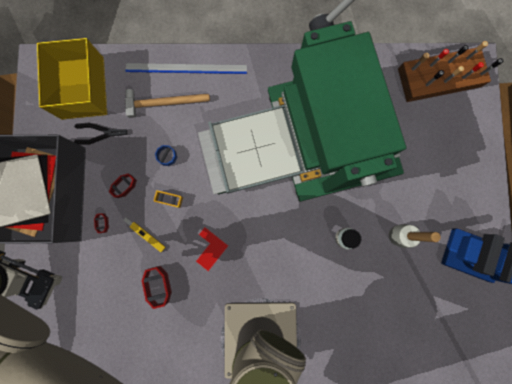

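The scene shows the press on the left (top picture, 345,100) and the tray drawn out, with the board cross at about (259,148) in the top view. Things that could be taken for the red die, in top-view pixels: ring (122,186), small ring (101,222), large ring (156,287), red angle piece (210,248) and red items in the box (20,190). I'll measure the rings.

```bash
python3 - <<'E'
from h import *
for n,tag in(('top','t0'),('scene','s0')):
    z=np.load(f'pics/{tag}.npz');p=z['p'];d=z['d']
    hsv=cv2.cvtColor(p,cv2.COLOR_RGB2HSV)
    m=(((hsv[...,0]<8)|(hsv[...,0]>170))&(hsv[...,1]>120)&(hsv[...,2]>50)).astype(np.uint8)
    k,l,st,c=cv2.connectedComponentsWithStats(m)
    for i in range(1,k):
        if st[i,4]<30: continue
        v,u=np.nonzero(l==i); X=pts(n,u,v,d[v,u]); ok=d[v,u]>0;X=X[ok]
        top=X[(X[:,2]>0.026)&(X[:,2]<.04)]
        if len(top)<10: continue
        r=cv2.minAreaRect((top[:,:2]*1000).astype(np.float32))
        print(n,st[i],c[i].round(),'zmax',np.percentile(X[:,2],95).round(3),len(top),r)
    im=cv2.cvtColor(p,cv2.COLOR_RGB2BGR)
    if n=='top':
        cv2.imwrite('pics/c1.png',cv2.resize(im[160:320,80:240],None,fx=4,fy=3.7,interpolation=cv2.INTER_CUBIC))
        cv2.imwrite('pics/c2.png',cv2.resize(im[70:230,180:340],None,fx=4,fy=3.7,interpolation=cv2.INTER_CUBIC))
    else: cv2.imwrite('pics/c3.png',cv2.resize(im[150:290,170:310],None,fx=4,fy=4,interpolation=cv2.INTER_CUBIC))
E
```

```text
top [109 174  26  23 127] [122. 185.] zmax 0.034 112 ((473.40313720703125, 427.6943359375), (48.75301742553711, 81.4955825805664), 42.915374755859375)
top [142 267  27  42 306] [155. 288.] zmax 0.048 46 ((163.44337463378906, 309.52911376953125), (107.6424560546875, 64.7063980102539), 14.712454795837402)
scene [345 159  19  30 240] [354. 175.] zmax 0.048 78 ((167.02560424804688, 315.56591796875), (118.33505249023438, 67.85430908203125), 9.075567245483398)
scene [348 242  24  18 177] [359. 251.] zmax 0.034 83 ((476.1765441894531, 429.65203857421875), (48.957489013671875, 83.16145324707031), 45.21882629394531)
```

View pics/c1.png

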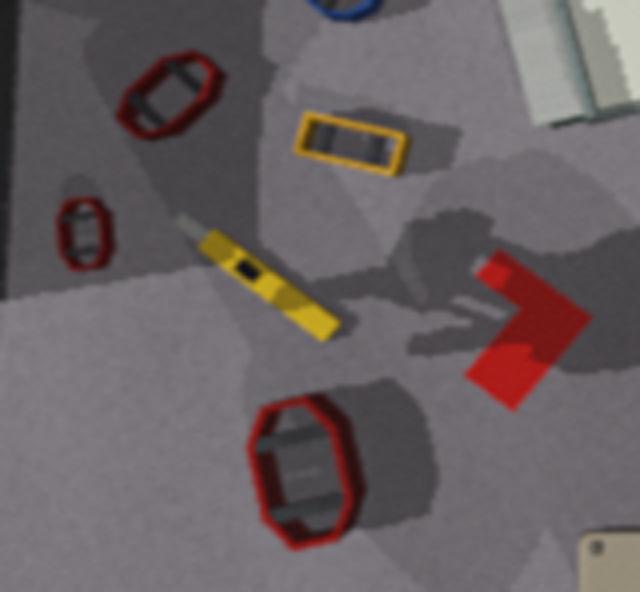

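View pics/c2.png

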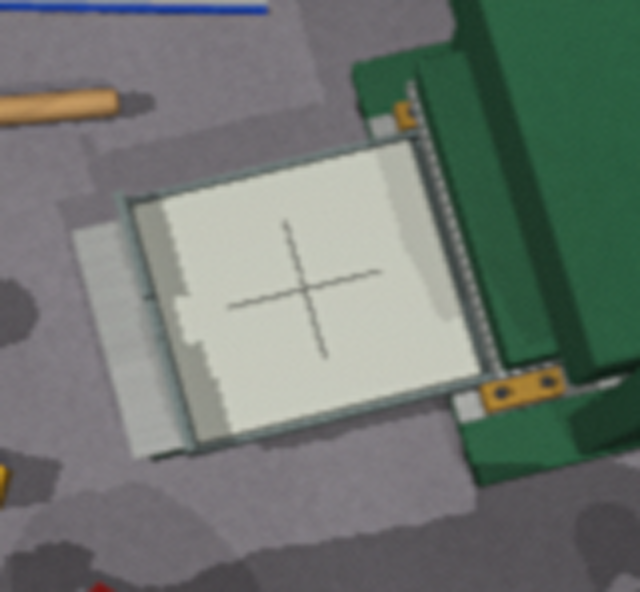

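View pics/c3.png

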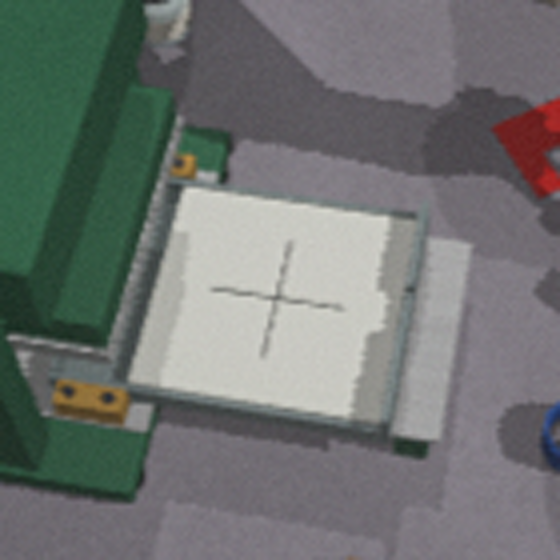

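The crop confirms the middle-sized red ring at top (122,186), measuring 82 x 49 mm and 34 mm high. The small one is about 55 mm and the large one about 108 mm and 48 mm high. Next: refine the die's axis, then measure the board, tray and guides.

```bash
python3 - <<'E'
from h import *
for n,tag,c,cr,b in(('top','t0',(122,185),(256.2,147.8),(105,168,140,203)),('scene','s0',(359,251),(239.5,224.5),(340,235,380,268))):
    z=np.load(f'pics/{tag}.npz');p=z['p'];d=z['d']
    hsv=cv2.cvtColor(p,cv2.COLOR_RGB2HSV)
    m=(((hsv[...,0]<10)|(hsv[...,0]>168))&(hsv[...,1]>90)&(hsv[...,2]>40))
    v,u=np.nonzero(m); k=(u>b[0])&(u<b[2])&(v>b[1])&(v<b[3]);u=u[k];v=v[k]
    hull=cv2.convexHull(np.stack([u,v],1).astype(np.int32))
    mm=np.zeros(m.shape,np.uint8);cv2.fillConvexPoly(mm,hull,1)
    X=pts(n,u,v,d[v,u]);X=X[X[:,2]>.024]
    # filled hull of top pts PCA
    h=cv2.convexHull((X[:,:2]*1e4).astype(np.int32)); M=cv2.moments(h)
    cx,cy=M['m10']/M['m00']/10,M['m01']/M['m00']/10
    a=.5*np.degrees(np.arctan2(2*M['mu11'],M['mu20']-M['mu02']))
    print(n,'die',cx,cy,'axis',a,np.median(X[:,2]))
    # board
    print('cross',ray(n,*cr,.068), 'depthpt',pts(n,np.array([cr[0]]),np.array([cr[1]]),np.array([d[int(round(cr[1])),int(round(cr[0]))]])))
    br=((hsv[...,1]<70)&(hsv[...,2]>130))
    V,U=np.nonzero(d>0);P=pts(n,U,V,d[V,U])
    s=(np.abs(P[:,2]-.068)<.004)&br[V,U]&(np.hypot(*(P[:,:2]-ray(n,*cr,.068)[:2]).T)<.2)
    r=cv2.minAreaRect((P[s][:,:2]*1000).astype(np.float32));print('board rect',r)
    # guides: brass
    g=(hsv[...,0]>10)&(hsv[...,0]<25)&(hsv[...,1]>120)&(hsv[...,2]>80)
    s=g[V,U]&(np.abs(P[:,2]-.072)<.006)&(np.hypot(*(P[:,:2]-ray(n,*cr,.068)[:2]).T)<.3)
    print('guides n',s.sum()); Q=P[s][:,:2]*1000
    kk=cv2.kmeans(Q.astype(np.float32),2,None,(3,50,.1),5,2)[1].ravel()
    for i in(0,1): print(cv2.minAreaRect(Q[kk==i].astype(np.float32)))
    # heights: front of tray (lip) 
    print('z around lip', np.sort(P[(np.hypot(*(P[:,:2]-ray(n,*cr,.068)[:2]).T)<.18)][:,2])[-3:])
E
```

```text
top die 473.4848998954849 427.950946943782 axis -46.65003597088953 0.031021618953089667
cross [0.58076007 0.00830383 0.068     ] depthpt [[0.58015282 0.00831127 0.07061917]]
board rect ((581.0062866210938, 8.76458740234375), (207.84715270996094, 219.41368103027344), 14.536561965942383)
guides n 147
((497.0805969238281, -154.93569946289062), (21.338863372802734, 59.59072494506836), 15.086243629455566)
((727.2064819335938, -67.98638153076172), (20.337738037109375, 7.95278787612915), 18.461551666259766)
z around lip [0.33410233 0.33424697 0.33472522]
scene die 682.6465652453476 410.2941349617299 axis -5.513309836080757 0.029987936468798285
cross [0.5820221 0.0143595 0.068    ] depthpt [[0.58204369 0.0143731  0.06804632]]
board rect ((578.8917236328125, 9.528717041015625), (213.83355712890625, 220.4375), 14.520355224609375)
guides n 100
((736.1616821289062, -91.84701538085938), (23.20709800720215, 58.672637939453125), 14.080108642578125)
((493.6482849121094, -131.2404327392578), (14.055723190307617, 20.302152633666992), 89.72234344482422)
z around lip [0.3329018  0.33370899 0.33444014]
```

```bash
cat >> h.py <<'E'
def cross(n,p,d,c0,rad=.045):
    # fit dark line pixels on board near c0 -> crossing
    g=cv2.cvtColor(p,cv2.COLOR_RGB2GRAY).astype(np.float32)
    bh=cv2.morphologyEx(g,cv2.MORPH_BLACKHAT,np.ones((7,7)))
    V,U=np.mgrid[0:384,0:512]; V=V.ravel();U=U.ravel()
    P=np.array([ray(n,u,v,.068) for u,v in zip(U,V) if True]) if False else None
    f,cx,cy,R,t=K(n);o=-R.T@t;D=np.stack([(U-cx)/f,(V-cy)/f,np.ones(len(U))],-1)@R
    P=o+D*((.068-o[2])/D[:,2])[:,None]
    s=(np.hypot(P[:,0]-c0[0],P[:,1]-c0[1])<rad)&(bh.ravel()>25)
    Q=P[s][:,:2];w=bh.ravel()[s]
    e=np.array([.2504,-.968]);q=np.array([.968,.2504]);c=np.array(c0[:2])
    for _ in range(6):
        a=(Q-c)@e;b=(Q-c)@q
        l1=(abs(b)<.006)&(abs(a)>.008);l2=(abs(a)<.006)&(abs(b)>.008)
        k1=np.polyfit(a[l1],b[l1],1,w=w[l1]);k2=np.polyfit(b[l2],a[l2],1,w=w[l2])
        b0=(k1[0]*k2[1]+k1[1])/(1-k1[0]*k2[0]);a0=k2[0]*b0+k2[1]
        c=c+a0*e+b0*q
        th=np.arctan2(e[1],e[0])+(np.arctan(k1[0])-np.arctan(k2[0]))/2
        e=np.array([np.cos(th),np.sin(th)]);q=np.array([-e[1],e[0]])
    return c,np.degrees(th),l1.sum(),l2.sum()
def dred(n,p,d,c0,zr=(.024,.04),r=.055):
    hsv=cv2.cvtColor(p,cv2.COLOR_RGB2HSV)
    m=(((hsv[...,0]<10)|(hsv[...,0]>168))&(hsv[...,1]>90)&(hsv[...,2]>40)&(d>0))
    v,u=np.nonzero(m);X=pts(n,u,v,d[v,u]);X=X[(np.hypot(X[:,0]-c0[0],X[:,1]-c0[1])<r)&(X[:,2]>zr[0])&(X[:,2]<zr[1])]
    h=cv2.convexHull((X[:,:2]*1e4).astype(np.int32));M=cv2.moments(h)
    return M['m10']/M['m00']/10,M['m01']/M['m00']/10,.5*np.degrees(np.arctan2(2*M['mu11'],M['mu20']-M['mu02'])),cv2.minAreaRect(h)[1]
E
python3 - <<'E'
from h import *
for n,tag in(('top','t0'),('scene','s0')):
    z=np.load(f'pics/{tag}.npz');p=z['p'];d=z['d']
    print(n,cross(n,p,d,(.5805,.009)),dred(n,p,d,(.4745,.4285)))
    V,U=np.nonzero(d>0);P=pts(n,U,V,d[V,U])
    j=np.array([np.cos(np.radians(43.4)),np.sin(np.radians(43.4))]);R=P[:,:2]-[.4745,.4285]
    a=R@j;b=R@[-j[1],j[0]]
    s=(abs(a)<.11)&(abs(b)<.05)&(P[:,2]>.04);print('body zone high pts',s.sum(), P[s].max(0) if s.any() else '')
    s=(abs(a)<.065)&(abs(b)<.02)&(abs(a)>.03)&(P[:,2]>.012);print('finger zone',s.sum())
    if n=='top':
        # platen front : points at height 130-205 near centreline
        e=np.array([.2554,-.9668]);q=np.array([.9668,.2554]);R=P[:,:2]-[.609,-.0944]
        a=R@e;b=R@q
        for lo,hi in((.05,.06),(.078,.1),(.13,.15),(.17,.205),(.32,.34)):
            s=(abs(b)<.08)&(P[:,2]>lo)&(P[:,2]<hi)&(a>-.3);print(lo,hi,s.sum(),np.percentile(a[s],[0,2,10,50,90]).round(3) if s.any() else '')
E
```

```text
top (array([0.58130919, 0.00958065]), np.float64(-75.34196646613724), np.int64(33), np.int64(37)) (473.4848998954849, 427.950946943782, np.float64(-46.65003597088953), (496.2402648925781, 823.704345703125))
body zone high pts 0 
finger zone 0
0.05 0.06 844 [-0.254 -0.219  0.009  0.51   0.64 ]
0.078 0.1 216 [-0.227 -0.227 -0.226 -0.221  0.588]
0.13 0.15 190 [0.    0.001 0.001 0.526 0.647]
0.17 0.205 825 [0.002 0.002 0.003 0.016 0.032]
0.32 0.34 5319 [0.025 0.028 0.042 0.117 0.194]
scene (array([0.58203549, 0.01100561]), np.float64(-75.51873406539897), np.int64(25), np.int64(31)) (476.2522735842942, 429.76175792427966, np.float64(-45.07073259625085), (489.0557861328125, 831.8517456054688))
body zone high pts 0 
finger zone 0
```

```bash
cat >> h.py <<'E'
from scipy.spatial.transform import Rotation as Ro
def cur():
    s=env.sense();q=s['orientation'];return np.array(s['tool_pos']),Ro.from_quat([q[1],q[2],q[3],q[0]]),s
def tgtR(jaw,lean=0,fwd=None):
    j=np.radians(jaw);y=np.array([np.cos(j),np.sin(j),0]);f=np.array([y[1],-y[0],0]) # fwd = jaw-90
    L=np.radians(lean);z=np.sin(L)*f+np.array([0,0,-np.cos(L)]);x=np.cross(y,z);return Ro.from_matrix(np.stack([x,y,z],1))
def delta(p,jaw,lean=0):
    P,R,s=cur();T=tgtR(jaw,lean);best=None
    tw=(R.inv()*T).as_rotvec()
    print('t',round(s['t'],2),'pos',P.round(4),'F',np.round(s['contact_force'],1),'w',round(s['width'],3))
    print('offset cm now',(R.inv().apply(np.array(p)-P)*100).round(2),'after twist',(T.inv().apply(np.array(p)-P)*100).round(2),'twist',tw.round(3))
E
python3 -c "
from h import *
delta((.4748,.4288,.12),44)
delta((.5817,.0103,.12),14.6)"
```

```text
t 0.1 pos [0.2327 0.5525 0.2177] F [0.4 0.1 0.5] w 1.003
offset cm now [-27.11  -1.98   9.77] after twist [-25.71   8.82   9.77] twist [-0.002  0.     0.404]
t 0.1 pos [0.2327 0.5525 0.2177] F [0.4 0.1 0.5] w 1.003
offset cm now [-53.21 -36.4    9.82] after twist [-61.26  20.1    9.77] twist [-0.002  0.001  0.917]
```

```bash
python3 -m jog '[{"offset":[-2.7,-0.2,0],"twist":[0,0,0]},{"offset":[-2.7,-0.2,0],"twist":[0,0,0]},{"offset":[-2.7,-0.2,0],"twist":[0,0,0]},{"offset":[-2.7,-0.2,0],"twist":[0,0,0]},{"offset":[-2.7,-0.2,0],"twist":[0,0,0]},{"offset":[-2.7,-0.2,0],"twist":[0,0,0]},{"offset":[-2.7,-0.2,0],"twist":[0,0,0]},{"offset":[-2.7,-0.2,0],"twist":[0,0,0]},{"offset":[-2.7,-0.2,0],"twist":[0,0,0]},{"offset":[-2.7,-0.2,0],"twist":[0,0,0]}]' 6.8 30
python3 -m jog '[{"offset":[0,0,0],"twist":[0,0,0.1]},{"offset":[0,0,0],"twist":[0,0,0.1]},{"offset":[0,0,0],"twist":[0,0,0.1]},{"offset":[0,0,0],"twist":[0,0,0.1]},{"offset":[0,0,0],"twist":[0,0,0]},{"offset":[0,0,0],"twist":[0,0,0]}]'
python3 -c "
from h import *
delta((.4748,.4288,.006),44)"
```

```text
t: 0.93
tool_pos: [0.4749, 0.4287, 0.218]
orientation: [-0.0, 0.198, 0.98, -0.0]
contact_force: [-0.5, 0.6, 0.6]
width: 0.733
t: 1.43
tool_pos: [0.4738, 0.4295, 0.2181]
orientation: [-0.0, 0.387, 0.922, -0.0]
contact_force: [0.4, -0.7, 0.4]
width: 0.736
t 1.43 pos [0.4738 0.4295 0.2181] F [ 0.4 -0.7  0.4] w 0.736
offset cm now [-0.12  0.04 21.21] after twist [-1.200e-01  2.000e-02  2.121e+01] twist [-0.001 -0.     0.007]
```

```bash
python3 -m jog '[{"offset":[-0.1,0,2.5],"twist":[0,0,0]},{"offset":[0,0,2.5],"twist":[0,0,0]},{"offset":[0,0,2.5],"twist":[0,0,0]},{"offset":[0,0,2.5],"twist":[0,0,0]},{"offset":[0,0,2.5],"twist":[0,0,0]},{"offset":[0,0,2],"twist":[0,0,0]},{"offset":[0,0,1.5],"twist":[0,0,0]},{"offset":[0,0,0],"twist":[0,0,0]},{"offset":[0,0,0],"twist":[0,0,0]}]'
python3 - <<'E'
from h import *
delta((.4748,.4288,.006),44)
for n in('scene','top'):
    p,d=cap(n,n[0]+'1'); u,v=map(int,proj(n,(.4748,.4288,.05)))
    im=cv2.cvtColor(p,cv2.COLOR_RGB2BGR)[max(0,v-50):v+50,max(0,u-60):u+60]
    cv2.imwrite(f'pics/{n}1c.png',cv2.resize(im,None,fx=4,fy=4,interpolation=cv2.INTER_CUBIC)); 
a=cv2.imread('pics/scene1c.png');b=cv2.imread('pics/top1c.png');h=min(a.shape[0],b.shape[0])
cv2.imwrite('pics/both1.png',cv2.resize(np.hstack([a[:h],b[:h]]),None,fx=.8,fy=.8))
E
```

```text
t: 2.18
tool_pos: [0.4738, 0.4284, 0.0576]
orientation: [-0.001, 0.388, 0.922, -0.001]
contact_force: [-0.3, -0.4, 0.0]
width: 0.73
t 2.18 pos [0.4738 0.4284 0.0576] F [-0.3 -0.4  0. ] w 0.73
offset cm now [-0.04  0.11  5.16] after twist [-0.04  0.1   5.16] twist [-0.003 -0.     0.006]
```

View pics/both1.png

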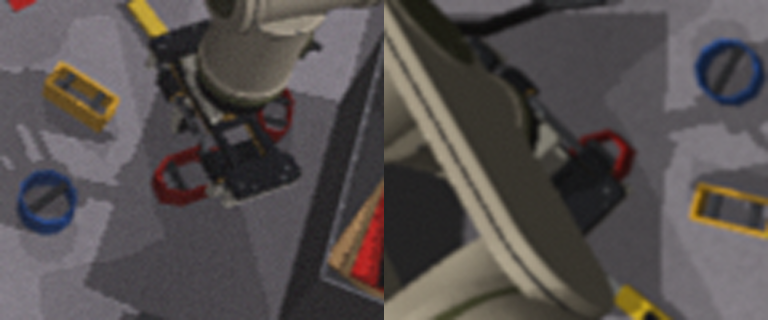

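The gripper straddles the die (scene crop 180,175), and the small ring is clear beside it. I'll go down and grip.

```bash
python3 -m jog '[{"offset":[0,0.1,1.5],"twist":[0,0,0]},{"offset":[0,0,1.5],"twist":[0,0,0]},{"offset":[0,0,1.2],"twist":[0,0,0]},{"offset":[0,0,0.9],"twist":[0,0,0]},{"offset":[0,0,0],"twist":[0,0,0]}]'
python3 -m jog '[{"offset":[0,0,0],"twist":[0,0,0]},{"offset":[0,0,0],"twist":[0,0,0]},{"offset":[0,0,0],"twist":[0,0,0]},{"offset":[0,0,0],"twist":[0,0,0]},{"offset":[0,0,0],"twist":[0,0,0]},{"offset":[0,0,0],"twist":[0,0,0]}]' 3.5 30
```

```text
t: 2.7
tool_pos: [0.474, 0.4285, 0.0048]
orientation: [-0.001, 0.389, 0.921, -0.002]
contact_force: [-1.0, -0.3, -0.9]
width: 0.733
t: 3.2
tool_pos: [0.4759, 0.43, 0.0086]
orientation: [0.0, 0.389, 0.921, 0.001]
contact_force: [-1.6, -0.8, 5.0]
width: 0.514
```

```bash
python3 -m jog '[{"offset":[0,0,0],"twist":[0,0,0]},{"offset":[0,0,0],"twist":[0,0,0]},{"offset":[0,0,0],"twist":[0,0,0]}]'
python3 -m jog '[{"offset":[0,0,-1],"twist":[0,0,0]},{"offset":[0,0,-1.5],"twist":[0,0,0]},{"offset":[0,0,-2.5],"twist":[0,0,0]},{"offset":[0,0,-2.5],"twist":[0,0,0]},{"offset":[0,0,-2.5],"twist":[0,0,0]},{"offset":[0,0,-2.5],"twist":[0,0,0]},{"offset":[0,0,-2.5],"twist":[0,0,0]},{"offset":[0,0,-1],"twist":[0,0,0]},{"offset":[0,0,0],"twist":[0,0,0]}]'
python3 - <<'E'
from h import *
delta((.5817,.0103,.15),14.6)
p,d=cap('scene','s2'); P=cur()[0];u,v=map(int,proj('scene',P))
im=cv2.cvtColor(p,cv2.COLOR_RGB2BGR)[max(0,v-60):v+60,max(0,u-70):u+70]
cv2.imwrite('pics/s2c.png',cv2.resize(im,None,fx=4,fy=4,interpolation=cv2.INTER_CUBIC)); 
E
```

```text
t: 3.45
tool_pos: [0.4759, 0.43, 0.0086]
orientation: [0.0, 0.389, 0.921, 0.0]
contact_force: [-1.1, -1.7, 5.8]
width: 0.514
t: 4.2
tool_pos: [0.4773, 0.4311, 0.1724]
orientation: [0.002, 0.389, 0.921, 0.003]
contact_force: [0.2, -0.5, -2.5]
width: 0.513
t 4.2 pos [0.4773 0.4311 0.1724] F [ 0.2 -0.5 -2.5] w 0.513
offset cm now [-37.43 -21.88   2.12] after twist [-43.35  -0.5    2.24] twist [ 0.007 -0.001  0.517]
```

View pics/s2c.png

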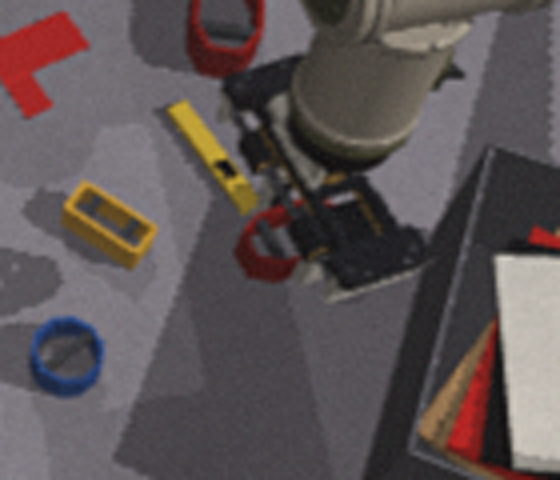

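```bash
python3 -m jog '[{"offset":[0,0,0],"twist":[0,0,0.1]},{"offset":[0,0,0],"twist":[0,0,0.1]},{"offset":[0,0,0],"twist":[0,0,0.1]},{"offset":[0,0,0],"twist":[0,0,0.1]},{"offset":[0,0,0],"twist":[0,0,0.117]},{"offset":[-2,0,0],"twist":[0,0,0]},{"offset":[-3,0,0],"twist":[0,0,0]},{"offset":[-3,0,0],"twist":[0,0,0]},{"offset":[-3,0,0],"twist":[0,0,0]},{"offset":[-3,0,0],"twist":[0,0,0]}]'
python3 -m jog '[{"offset":[-3,0,0],"twist":[0,0,0]},{"offset":[-3,0,0],"twist":[0,0,0]},{"offset":[-3,0,0],"twist":[0,0,0]},{"offset":[-3,0,0],"twist":[0,0,0]},{"offset":[-3,0,0],"twist":[0,0,0]},{"offset":[-3,0,0],"twist":[0,0,0]},{"offset":[-3,0,0],"twist":[0,0,0]},{"offset":[-3,0,0],"twist":[0,0,0]},{"offset":[-1.5,0,0],"twist":[0,0,0]},{"offset":[0,0,0],"twist":[0,0,0]}]'
python3 - <<'E'
from h import *
delta((.5817,.0103,.077),14.6)
p,d=cap('top','t3');p,d=cap('scene','s3')
a=cv2.imread('pics/t3.png')[60:220,170:340];b=cv2.imread('pics/s3.png')[140:300,150:320]
cv2.imwrite('pics/b3.png',cv2.resize(np.hstack([a,b]),None,fx=2.3,fy=2.3,interpolation=cv2.INTER_CUBIC))
E
```

```text
t: 5.08
tool_pos: [0.5094, 0.2923, 0.1647]
orientation: [-0.001, 0.611, 0.791, -0.002]
contact_force: [0.3, 0.2, -3.1]
width: 0.515
t: 5.92
tool_pos: [0.5743, 0.0439, 0.1649]
orientation: [-0.001, 0.613, 0.79, -0.002]
contact_force: [-0.2, 0.5, -2.6]
width: 0.515
t 5.92 pos [0.5743 0.0439 0.1649] F [-0.2  0.5 -2.6] w 0.515
offset cm now [-3.44 -0.08  8.79] after twist [-3.44 -0.13  8.79] twist [-0.004  0.    -0.003]
```

View pics/b3.png

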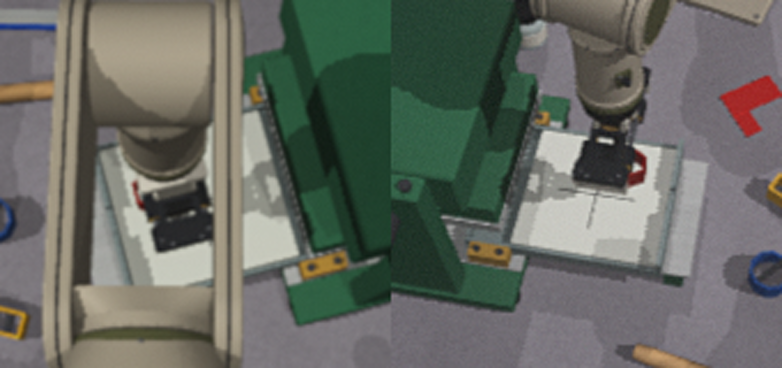

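The die is held level over the tray, and the cross is visible at (593,193) in the crop. Moving over it and lowering.

```bash
python3 -m jog '[{"offset":[-1.7,-0.1,0],"twist":[0,0,0]},{"offset":[-1.7,0,0],"twist":[0,0,0]},{"offset":[0,0,2],"twist":[0,0,0]},{"offset":[0,0,2],"twist":[0,0,0]},{"offset":[0,0,1.5],"twist":[0,0,0]},{"offset":[0,0,1],"twist":[0,0,0]},{"offset":[0,0,0],"twist":[0,0,0]},{"offset":[0,0,0],"twist":[0,0,0]}]'
python3 - <<'E'
from h import *
delta((.5817,.0103,.077),14.6)
p,d=cap('top','t4');p,d=cap('scene','s4')
a=cv2.imread('pics/t4.png')[60:220,170:340];b=cv2.imread('pics/s4.png')[140:300,150:320]
cv2.imwrite('pics/b4.png',cv2.resize(np.hstack([a,b]),None,fx=2.3,fy=2.3,interpolation=cv2.INTER_CUBIC))
E
```

```text
t: 6.68
tool_pos: [0.5819, 0.0151, 0.1018]
orientation: [-0.001, 0.611, 0.792, -0.001]
contact_force: [0.1, -0.4, -1.5]
width: 0.509
t 6.68 pos [0.5819 0.0151 0.1018] F [ 0.1 -0.4 -1.5] w 0.509
offset cm now [-0.47 -0.13  2.48] after twist [-0.47 -0.14  2.48] twist [-0.002 -0.001  0.001]
```

View pics/b4.png

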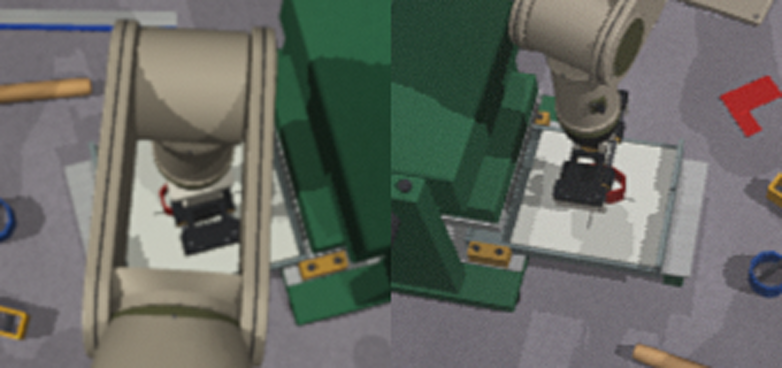

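```bash
python3 -m jog '[{"offset":[-0.45,-0.1,0],"twist":[0,0,0]},{"offset":[0,0,1],"twist":[0,0,0]},{"offset":[0,0,0.8],"twist":[0,0,0]},{"offset":[0,0,0.3],"twist":[0,0,0]},{"offset":[0,0,0],"twist":[0,0,0]},{"offset":[0,0,0],"twist":[0,0,0]}]'
python3 - <<'E'
from h import *
delta((.5817,.0103,.077),14.6)
E
```

```text
t: 7.28
tool_pos: [0.5823, 0.0097, 0.0809]
orientation: [-0.001, 0.611, 0.791, -0.0]
contact_force: [0.1, 0.7, -3.4]
width: 0.514
t 7.28 pos [0.5823 0.0097 0.0809] F [ 0.1  0.7 -3.4] w 0.514
offset cm now [ 0.07 -0.04  0.39] after twist [ 0.07 -0.04  0.39] twist [-0.001 -0.001  0.   ]
```

```bash
python3 -m jog '[{"offset":[0,0,0.2],"twist":[0,0,0]},{"offset":[0,0,0.1],"twist":[0,0,0]},{"offset":[0,0,0],"twist":[0,0,0]},{"offset":[0,0,0],"twist":[0,0,0]}]'
```

```text
t: 7.62
tool_pos: [0.5829, 0.0096, 0.0788]
orientation: [0.0, 0.611, 0.791, 0.0]
contact_force: [-0.1, 0.4, -3.1]
width: 0.516
```

```bash
python3 -m jog '[{"offset":[0,0,0.1],"twist":[0,0,0]},{"offset":[0,0,0.1],"twist":[0,0,0]},{"offset":[0,0,0],"twist":[0,0,0]},{"offset":[0,0,0],"twist":[0,0,0]}]'
```

```text
t: 7.95
tool_pos: [0.5828, 0.0097, 0.0766]
orientation: [-0.0, 0.611, 0.791, -0.0]
contact_force: [0.1, 0.5, -2.9]
width: 0.513
```

```bash
python3 -m jog '[{"offset":[-0.05,-0.1,0.1],"twist":[0,0,0]},{"offset":[0,0,0],"twist":[0,0,0]},{"offset":[0,0,0],"twist":[0,0,0]}]';python3 -m jog '[{"offset":[0,0,0.1],"twist":[0,0,0]},{"offset":[0,0,0],"twist":[0,0,0]},{"offset":[0,0,0],"twist":[0,0,0]}]'
```

```text
t: 8.2
tool_pos: [0.5828, 0.0093, 0.0766]
orientation: [0.001, 0.611, 0.791, 0.001]
contact_force: [0.8, 3.3, 3.8]
width: 0.509
t: 8.45
tool_pos: [0.5828, 0.0093, 0.0766]
orientation: [0.001, 0.611, 0.791, 0.001]
contact_force: [-3.8, 3.7, 12.1]
width: 0.515
```

Touched down on the board (z 0.0766 and an upward force, both as expected). I'll relieve the load, open and rise.

```bash
python3 -m jog '[{"offset":[0,0,-0.15],"twist":[0,0,0]},{"offset":[0,0,0],"twist":[0,0,0]}]'; python3 -m jog '[{"offset":[0,0,0],"twist":[0,0,0]},{"offset":[0,0,0],"twist":[0,0,0]},{"offset":[0,0,0],"twist":[0,0,0]},{"offset":[0,0,0],"twist":[0,0,0]}]' 6.4
python3 -m jog '[{"offset":[0,0,-0.5],"twist":[0,0,0]},{"offset":[0,0,-1.5],"twist":[0,0,0]},{"offset":[0,0,-2.5],"twist":[0,0,0]},{"offset":[0,0,-2.5],"twist":[0,0,0]},{"offset":[0,0,-2.5],"twist":[0,0,0]},{"offset":[2.5,0,0],"twist":[0,0,0]},{"offset":[3.5,0,0],"twist":[0,0,0]},{"offset":[4,0,0],"twist":[0,0,0]},{"offset":[4,0,0],"twist":[0,0,0]},{"offset":[4,0,0],"twist":[0,0,0]}]'
python3 -m jog '[{"offset":[3,0,0],"twist":[0,0,0]},{"offset":[3,0,0],"twist":[0,0,0]},{"offset":[2,0,0],"twist":[0,0,0]},{"offset":[0,0,0],"twist":[0,0,0]}]' 0
python3 - <<'E'
from h import *
for n in('top','scene'):
    p,d=cap(n,n[0]+'5')
    try: print(cross(n,p,d,(.5817,.0103),rad=.07))
    except Exception as e: print(e)
    print(dred(n,p,d,(.5817,.0103),(.09,.11)))
a=cv2.imread('pics/t5.png')[60:220,170:340];b=cv2.imread('pics/s5.png')[140:300,150:320]
cv2.imwrite('pics/b5.png',cv2.resize(np.hstack([a,b]),None,fx=2.3,fy=2.3,interpolation=cv2.INTER_CUBIC))
E
```

```text
t: 8.62
tool_pos: [0.5821, 0.0087, 0.0766]
orientation: [0.0, 0.611, 0.791, -0.0]
contact_force: [-2.0, 1.4, 4.4]
width: 0.512
t: 8.95
tool_pos: [0.5818, 0.0088, 0.0758]
orientation: [-0.0, 0.611, 0.791, -0.0]
contact_force: [-0.0, 0.5, -0.3]
width: 0.681
t: 9.78
tool_pos: [0.5361, 0.1845, 0.1717]
orientation: [0.0, 0.612, 0.791, 0.0]
contact_force: [1.3, 0.7, 0.7]
width: 0.687
t: 10.12
tool_pos: [0.5151, 0.2642, 0.1715]
orientation: [-0.0, 0.61, 0.792, 0.001]
contact_force: [0.6, -0.1, -0.3]
width: 0.449
(array([0.5806119 , 0.00952072]), np.float64(-75.18451128839718), np.int64(69), np.int64(55))
(582.1269677586134, 10.062480088014132, np.float64(-74.55064402413308), (484.4528503417969, 800.019775390625))
(array([0.5828196 , 0.01151789]), np.float64(-76.96756772638246), np.int64(60), np.int64(50))
(584.3530008793803, 11.727381073512563, np.float64(-74.4378702432612), (502.314453125, 796.2725830078125))
```

View pics/b5.png

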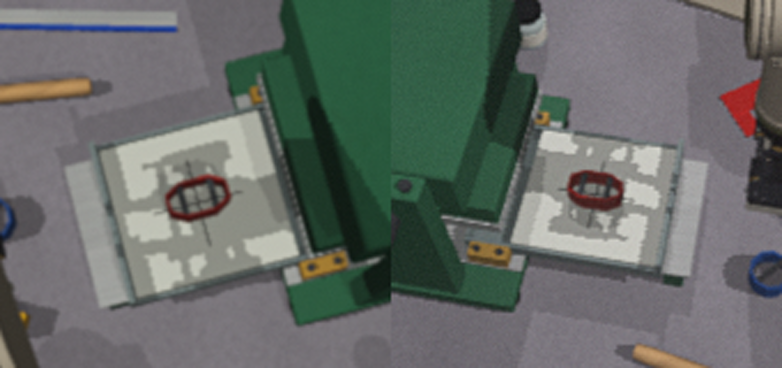

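The die stands on the board within about 1.5 mm of the cross (both views) and is aligned with the tray. Next I'll work out the lean pose in front of the lip.

```bash
python3 - <<'E'
from h import *
e=np.array([.2547,-.967]);q=np.array([.967,.2547])
for n in('top','scene'):
    z=np.load(f'pics/{n[0]}5.npz');d=z['d'];V,U=np.nonzero(d>0);P=pts(n,U,V,d[V,U])
    R=P[:,:2]-[.5817,.0105];a=R@e;b=R@q
    s=(abs(a+.116)<.02)&(abs(b)<.13)&(P[:,2]>.082)&(P[:,2]<.1)
    print(n,s.sum(),a[s].min(),a[s].max(),b[s].min(),b[s].max())
    for lo in np.arange(-.03,.03,.006):
        k=(abs(a+.116)<.012)&(b>lo)&(b<lo+.006)
        print(round(lo,3),P[k][:,2].max().round(3) if k.any() else '',end=' ')
    print()
delta((.5410,.165,.15),14.75,35)
delta((.5410,.165,.068),14.75,35)
E
```

```text
top 171 -0.1191502649530741 -0.11066303433406838 -0.1101089837706013 0.10854100170892601
-0.03 0.092 -0.024 0.092 -0.018 0.082 -0.012 0.082 -0.006 0.08 -0.0 0.083 0.006 0.082 0.012 0.082 0.018 0.092 0.024 0.091 
scene 116 -0.12012809071336701 -0.1114624645701439 -0.11094416517801205 0.11206910557649184
-0.03 0.09 -0.024 0.093 -0.018 0.088 -0.012 0.082 -0.006 0.081 -0.0 0.083 0.006 0.081 0.012 0.079 0.018 0.075 0.024 0.091 
t 10.22 pos [0.5162 0.261  0.1713] F [-0.  -0.7 -0.7] w 0.361
offset cm now [-9.91 -0.04  2.14] after twist [-6.9  -0.05  7.43] twist [-0.    -0.61  -0.001]
t 10.22 pos [0.5162 0.261  0.1713] F [-0.  -0.7 -0.7] w 0.361
offset cm now [-9.91 -0.04 10.34] after twist [-2.19 -0.05 14.15] twist [-0.    -0.61  -0.001]
```

```bash
python3 -m jog '[{"offset":[0,0,0],"twist":[0,-0.1,0]},{"offset":[0,0,0],"twist":[0,-0.1,0]},{"offset":[0,0,0],"twist":[0,-0.1,0]},{"offset":[0,0,0],"twist":[0,-0.1,0]},{"offset":[0,0,0],"twist":[0,-0.11,0]},{"offset":[0,0,0],"twist":[0,-0.1,0]},{"offset":[-1.1,0,2],"twist":[0,0,0]},{"offset":[-1.1,0,3],"twist":[0,0,0]},{"offset":[0,0,3],"twist":[0,0,0]},{"offset":[0,0,0],"twist":[0,0,0]}]'
python3 -c "
from h import *
delta((.5410,.165,.068),14.75,35)"
```

```text
t: 11.05
tool_pos: [0.5308, 0.1933, 0.1132]
orientation: [0.236, 0.583, 0.754, -0.188]
contact_force: [-1.0, -0.6, -0.9]
width: 0.003
t 11.05 pos [0.5308 0.1933 0.1132] F [-1.  -0.6 -0.9] w 0.003
offset cm now [0.15 0.32 5.42] after twist [0.14 0.27 5.42] twist [-0.01   0.002 -0.001]
```

```bash
python3 -m jog '[{"offset":[0,0.15,1.5],"twist":[-0.01,0,0]},{"offset":[0.1,0.12,1.5],"twist":[0,0,0]},{"offset":[0,0,1.5],"twist":[0,0,0]},{"offset":[0,0,0.8],"twist":[0,0,0]},{"offset":[0,0,0],"twist":[0,0,0]},{"offset":[0,0,0],"twist":[0,0,0]}]'
python3 - <<'E'
from h import *
delta((.5410,.165,.068),14.75,35)
P=cur()[0][:2]-[.5817,.0105]; e=np.array([.2547,-.967]);q=np.array([.967,.2547]);print('along from lip',P@e+.12,'lat',P@q)
p,d=cap('scene','s6');p,d=cap('top','t6')
a=cv2.imread('pics/t6.png')[60:220,170:340];b=cv2.imread('pics/s6.png')[140:300,150:320]
cv2.imwrite('pics/b6.png',cv2.resize(np.hstack([a,b]),None,fx=2.3,fy=2.3,interpolation=cv2.INTER_CUBIC))
E
```

```text
t: 11.55
tool_pos: [0.5431, 0.1705, 0.0747]
orientation: [0.24, 0.582, 0.755, -0.18]
contact_force: [-0.2, -0.2, 0.3]
width: 0.005
t 11.55 pos [0.5431 0.1705 0.0747] F [-0.2 -0.2  0.3] w 0.005
offset cm now [-0.01 -0.35  0.82] after twist [-0.01 -0.35  0.82] twist [ 0.008 -0.001 -0.003]
along from lip -0.044527901936640635 lat 0.003448619382239737
```

View pics/b6.png

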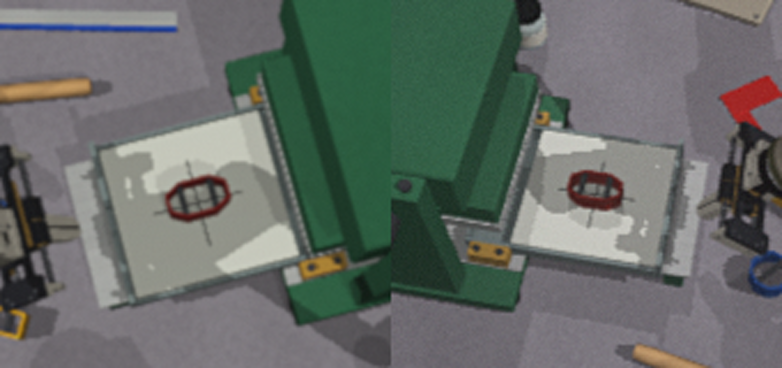

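```bash
python3 -m jog '[{"offset":[0.2,-0.15,0.3],"twist":[0,0,0]},{"offset":[0.2,-0.15,0.3],"twist":[0,0,0]},{"offset":[-0.82,0,0.57],"twist":[0,0,0]},{"offset":[-0.82,0,0.57],"twist":[0,0,0]},{"offset":[-0.82,0,0.57],"twist":[0,0,0]},{"offset":[0,0,0],"twist":[0,0,0]},{"offset":[0,0,0],"twist":[0,0,0]}]'
cat >> h.py <<'E'
e=np.array([.2547,-.967]);q=np.array([.967,.2547])
def push():
    P,R,s=cur();r=P[:2]-[.5817,.0105];F=np.array(s['contact_force'])
    print('t',round(s['t'],2),'from start-lip',(r@e+.12).round(4),'lat',(r@q).round(4),'z',P[2].round(4),'F along',(F[:2]@e).round(1),'lat',(F[:2]@q).round(1),'z',F[2].round(1),'tw',(R.inv()*tgtR(14.75,35)).as_rotvec().round(3),'Mz',round(s['moment'][2],2))
E
python3 -c "
from h import *
push()"
```

```text
t: 12.23
tool_pos: [0.548, 0.14, 0.0672]
orientation: [0.24, 0.583, 0.755, -0.18]
contact_force: [-0.2, 0.2, -0.2]
width: 0.006
t 12.23 from start-lip -0.0138 lat 0.0004 z 0.0672 F along -0.3 lat -0.1 z -0.2 tw [ 0.008 -0.001 -0.003] Mz 0.01
```

Centred. Easing into contact, then pushing.

```bash
python3 -m jog '[{"offset":[-0.41,0,0.29],"twist":[0.008,0,0]},{"offset":[-0.41,0,0.29],"twist":[0,0,0]},{"offset":[-0.41,0,0.29],"twist":[0,0,0]},{"offset":[-0.41,0,0.29],"twist":[0,0,0]}]'
python3 -c "
from h import *
push()"
```

```text
t: 12.57
tool_pos: [0.5535, 0.1224, 0.0671]
orientation: [0.238, 0.583, 0.755, -0.182]
contact_force: [-1.3, 5.8, 1.7]
width: 0.004
t 12.57 from start-lip 0.0046 lat 0.0012 z 0.0671 F along -5.9 lat 0.2 z 1.7 tw [ 0.002 -0.002 -0.002] Mz -0.01
```

```bash
python3 -m jog '[{"offset":[-0.49,0,0.34],"twist":[0,0,0]},{"offset":[-0.49,0,0.34],"twist":[0,0,0]},{"offset":[-0.49,0,0.34],"twist":[0,0,0]},{"offset":[-0.49,0,0.34],"twist":[0,0,0]},{"offset":[-0.49,0,0.34],"twist":[0,0,0]},{"offset":[-0.49,0,0.34],"twist":[0,0,0]},{"offset":[-0.49,0,0.34],"twist":[0,0,0]},{"offset":[-0.49,0,0.34],"twist":[0,0,0]}]'
python3 - <<'E'
from h import *
push()
for n in('top','scene'):
    p,d=cap(n,n[0]+'7')
a=cv2.imread('pics/t7.png')[60:220,170:340];b=cv2.imread('pics/s7.png')[140:300,150:320]
cv2.imwrite('pics/b7.png',cv2.resize(np.hstack([a,b]),None,fx=2.3,fy=2.3,interpolation=cv2.INTER_CUBIC))
E
```

```text
t: 13.23
tool_pos: [0.5654, 0.0761, 0.0672]
orientation: [0.238, 0.583, 0.755, -0.182]
contact_force: [-1.9, 5.2, 1.6]
width: 0.001
t 13.23 from start-lip 0.0524 lat 0.001 z 0.0672 F along -5.5 lat -0.6 z 1.6 tw [ 0.002 -0.002 -0.002] Mz 0.0
```

View pics/b7.png

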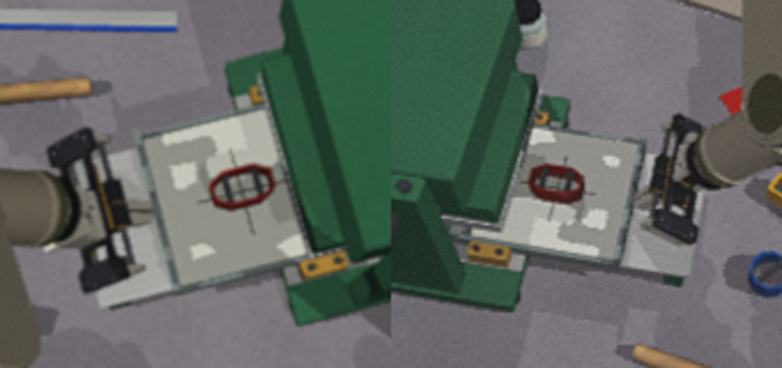

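The tray slides straight, with the die still on the cross and about 5.5 N of force. I'll keep going.

```bash
python3 -m jog '[{"offset":[-0.57,0,0.4],"twist":[0,0,0]},{"offset":[-0.57,0,0.4],"twist":[0,0,0]},{"offset":[-0.57,0,0.4],"twist":[0,0,0]},{"offset":[-0.57,0,0.4],"twist":[0,0,0]},{"offset":[-0.57,0,0.4],"twist":[0,0,0]},{"offset":[-0.57,0,0.4],"twist":[0,0,0]},{"offset":[-0.57,0,0.4],"twist":[0,0,0]},{"offset":[-0.57,0,0.4],"twist":[0,0,0]}]'
python3 -c "
from h import *
push()"
python3 -m jog '[{"offset":[-0.57,0,0.4],"twist":[0,0,0]},{"offset":[-0.57,0,0.4],"twist":[0,0,0]},{"offset":[-0.57,0,0.4],"twist":[0,0,0]},{"offset":[-0.57,0,0.4],"twist":[0,0,0]},{"offset":[-0.57,0,0.4],"twist":[0,0,0]},{"offset":[-0.57,0,0.4],"twist":[0,0,0]},{"offset":[-0.57,0,0.4],"twist":[0,0,0]},{"offset":[-0.57,0,0.4],"twist":[0,0,0]}]'
python3 - <<'E'
from h import *
push()
for n in('top','scene'):
    p,d=cap(n,n[0]+'8')
a=cv2.imread('pics/t8.png')[60:220,170:340];b=cv2.imread('pics/s8.png')[140:300,150:320]
cv2.imwrite('pics/b8.png',cv2.resize(np.hstack([a,b]),None,fx=2.3,fy=2.3,interpolation=cv2.INTER_CUBIC))
E
```

```text
t: 14.0
tool_pos: [0.5795, 0.0222, 0.0671]
orientation: [0.238, 0.583, 0.755, -0.182]
contact_force: [-1.3, 5.0, 2.3]
width: 0.002
t 14.0 from start-lip 0.1081 lat 0.0009 z 0.0671 F along -5.2 lat -0.0 z 2.3 tw [ 0.002 -0.002 -0.002] Mz -0.04
t: 14.67
tool_pos: [0.5937, -0.0317, 0.067]
orientation: [0.238, 0.583, 0.755, -0.182]
contact_force: [-0.6, 4.9, 1.6]
width: 0.004
t 14.67 from start-lip 0.1638 lat 0.0009 z 0.067 F along -4.9 lat 0.7 z 1.6 tw [ 0.002 -0.002 -0.002] Mz 0.04
```

View pics/b8.png

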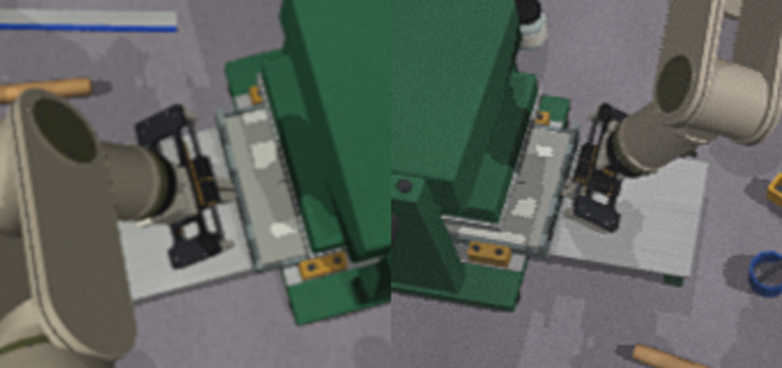

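The die is now under the platen and the lip has about 60 mm to go. I'll slow down towards the stop.

```bash
python3 -m jog '[{"offset":[-0.49,0,0.34],"twist":[0,0,0]},{"offset":[-0.49,0,0.34],"twist":[0,0,0]},{"offset":[-0.49,0,0.34],"twist":[0,0,0]},{"offset":[-0.49,0,0.34],"twist":[0,0,0]},{"offset":[-0.41,0,0.29],"twist":[0,0,0]},{"offset":[-0.41,0,0.29],"twist":[0,0,0]},{"offset":[-0.33,0,0.23],"twist":[0,0,0]},{"offset":[-0.25,0,0.17],"twist":[0,0,0]}]'
python3 -c "
from h import *
push()"
```

```text
t: 15.43
tool_pos: [0.6038, -0.0712, 0.067]
orientation: [0.238, 0.583, 0.755, -0.182]
contact_force: [-1.3, 6.2, 2.2]
width: 0.011
t 15.43 from start-lip 0.2047 lat 0.0006 z 0.067 F along -6.3 lat 0.4 z 2.2 tw [ 0.001 -0.002 -0.002] Mz -0.02
```

```bash
python3 -m jog '[{"offset":[-0.25,0,0.17],"twist":[0,0,0]},{"offset":[-0.25,0,0.17],"twist":[0,0,0]},{"offset":[-0.16,0,0.11],"twist":[0,0,0]},{"offset":[0,0,0],"twist":[0,0,0]}]'
python3 -c "
from h import *
push()"
```

```text
t: 15.77
tool_pos: [0.6058, -0.0792, 0.067]
orientation: [0.238, 0.583, 0.755, -0.183]
contact_force: [-0.8, 3.7, 0.6]
width: 0.004
t 15.77 from start-lip 0.2129 lat 0.0005 z 0.067 F along -3.8 lat 0.2 z 0.6 tw [ 0.001 -0.001 -0.002] Mz 0.08
```

Now 2 mm steps, watching the force.

```bash
python3 -m jog '[{"offset":[-0.16,0,0.11],"twist":[0,0,0]},{"offset":[-0.16,0,0.11],"twist":[0,0,0]}]'
python3 -c "
from h import *
push()"
python3 -m jog '[{"offset":[-0.16,0,0.11],"twist":[0,0,0]},{"offset":[0,0,0],"twist":[0,0,0]}]'
python3 -c "
from h import *
push()"
```

```text
t: 15.93
tool_pos: [0.6068, -0.0826, 0.067]
orientation: [0.238, 0.583, 0.755, -0.182]
contact_force: [-1.8, 5.9, 1.3]
width: 0.006
t 15.93 from start-lip 0.2164 lat 0.0005 z 0.067 F along -6.2 lat -0.3 z 1.3 tw [ 0.001 -0.002 -0.002] Mz 0.03
t: 16.1
tool_pos: [0.6072, -0.0846, 0.067]
orientation: [0.238, 0.583, 0.755, -0.183]
contact_force: [-1.8, 5.2, 1.8]
width: 0.005
t 16.1 from start-lip 0.2185 lat 0.0004 z 0.067 F along -5.5 lat -0.4 z 1.8 tw [ 0.001 -0.001 -0.002] Mz 0.07
```

```bash
python3 -m jog '[{"offset":[-0.16,0,0.11],"twist":[0,0,0]},{"offset":[-0.08,0,0.06],"twist":[0,0,0]}]'
python3 -c "
from h import *
push()"
python3 -m jog '[{"offset":[-0.16,0,0.11],"twist":[0,0,0]},{"offset":[0,0,0],"twist":[0,0,0]}]'
python3 -c "
from h import *
push()"
```

```text
t: 16.27
tool_pos: [0.6076, -0.0854, 0.0668]
orientation: [0.237, 0.583, 0.755, -0.182]
contact_force: [-10.7, 24.6, 12.5]
width: 0.009
t 16.27 from start-lip 0.2194 lat 0.0006 z 0.0668 F along -26.5 lat -4.1 z 12.5 tw [ 0.001 -0.004 -0.002] Mz -0.61
t: 16.43
tool_pos: [0.6077, -0.0857, 0.0668]
orientation: [0.236, 0.583, 0.756, -0.181]
contact_force: [-15.1, 29.2, 14.0]
width: 0.008
t 16.43 from start-lip 0.2196 lat 0.0006 z 0.0668 F along -32.1 lat -7.2 z 14.0 tw [ 0.001 -0.006 -0.002] Mz -0.88
```

The force rose sharply with no more motion at 219.6 mm (predicted about 222), so this is the stop. I'll back off and check.

```bash
python3 -m jog '[{"offset":[0.4,0,-0.28],"twist":[0,0,0]},{"offset":[0.82,0,-0.57],"twist":[0,0,0]},{"offset":[1.6,0,-1.1],"twist":[0,0,0]},{"offset":[2.4,0,-1.7],"twist":[0,0,0]},{"offset":[2.4,0,-1.7],"twist":[0,0,0]},{"offset":[1.6,0,-1.1],"twist":[0,0,0]},{"offset":[0,0,-3],"twist":[0,0,0]},{"offset":[0,0,-3],"twist":[0,0,0]},{"offset":[0,0,-3],"twist":[0,0,0]},{"offset":[0,0,0],"twist":[0,0,0]}]'
python3 - <<'E'
from h import *
push()
for n in('top','scene'):
    p,d=cap(n,n[0]+'9');V,U=np.nonzero(d>0);P=pts(n,U,V,d[V,U])
    r=P[:,:2]-[.5817,.0105];a=r@e+.12;b=r@q
    s=(abs(b)<.1)&(P[:,2]>.083)&(P[:,2]<.1)&(a>.19)&(a<.26)
    for lo,hi in((-.1,-.03),(.03,.1)):
        k=s&(b>lo)&(b<hi);print(n,'lip front',k.sum(),np.percentile(a[k],[0,5,50]).round(4) if k.any() else '')
    s=(abs(b)<.1)&(P[:,2]>.135)&(P[:,2]<.2)&(a>.15)&(a<.3);print('platen front',s.sum(),np.percentile(a[s],[0,5,50]).round(4))
a=cv2.imread('pics/t9.png')[60:220,170:340];b=cv2.imread('pics/s9.png')[140:300,150:320]
cv2.imwrite('pics/b9.png',cv2.resize(np.hstack([a,b]),None,fx=2.3,fy=2.3,interpolation=cv2.INTER_CUBIC))
E
```

```text
t: 17.27
tool_pos: [0.569, 0.0723, 0.1464]
orientation: [0.24, 0.583, 0.755, -0.18]
contact_force: [1.0, -0.0, 1.3]
width: 0.005
t 17.27 from start-lip 0.057 lat 0.0034 z 0.1464 F along 0.3 lat 0.9 z 1.3 tw [ 0.008 -0.001 -0.005] Mz 0.08
top lip front 72 [0.2246 0.2249 0.2287]
top lip front 66 [0.2279 0.2284 0.232 ]
platen front 765 [0.2281 0.2291 0.2337]
scene lip front 43 [0.2226 0.2241 0.2273]
scene lip front 50 [0.2267 0.227  0.2316]
platen front 703 [0.227  0.2283 0.2353]
```

View pics/b9.png

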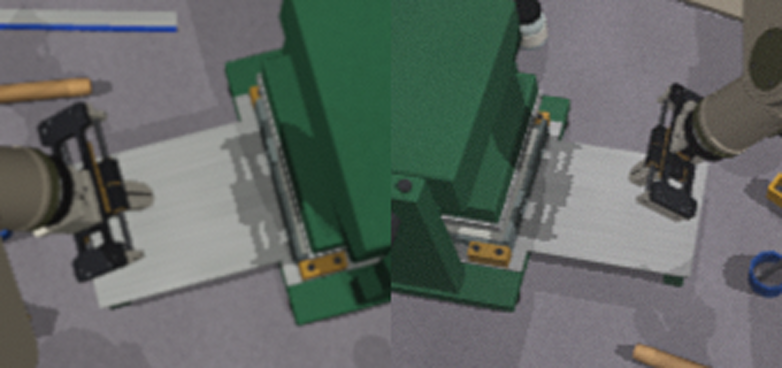

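```bash
python3 - <<'E'
from h import *
for n in('top','scene'):
  for tag in ('5','9'):
    z=np.load(f'pics/{n[0]}{tag}.npz');d=z['d'];V,U=np.nonzero(d>0);P=pts(n,U,V,d[V,U])
    r=P[:,:2]-[.5817,.0105];a=r@e+.12;b=r@q
    def slope(s,name):
        bs,fs=[],[]
        for lo in np.arange(-.105,.105,.01):
            k=s&(b>lo)&(b<lo+.01)
            if k.sum()>2: bs.append(lo+.005);fs.append(np.median(a[k]))
        if len(bs)>5:
            bs,fs=np.array(bs),np.array(fs)
            k=np.polyfit(bs,fs,1);o=abs(fs-np.polyval(k,bs))<.004;k=np.polyfit(bs[o],fs[o],1);print(n,tag,name,'deg',np.degrees(k[0]).round(2),'mid',k[1].round(4),o.sum())
    c0=0 if tag=='5' else .228
    slope((abs(b)<.105)&(P[:,2]>.086)&(P[:,2]<.1)&(abs(a-c0-.004)<.012),'lip')
    slope((abs(b)<.105)&(P[:,2]>.15)&(P[:,2]<.19)&(abs(a-.228)<.015),'platenface')
    slope((abs(b)<.105)&(P[:,2]>.19)&(P[:,2]<.21)&(abs(a-.24)<.03),'head top')
E
```

```text
top 5 lip deg -0.04 mid 0.0053 18
top 5 platenface deg 0.12 mid 0.231 21
top 5 head top deg 0.16 mid 0.2469 21
top 9 lip deg 1.49 mid 0.2306 18
top 9 platenface deg 0.05 mid 0.231 21
top 9 head top deg -0.02 mid 0.2467 21
scene 5 lip deg -0.2 mid 0.0042 17
scene 5 platenface deg 0.09 mid 0.2304 21
scene 5 head top deg 0.11 mid 0.2479 21
scene 9 lip deg 1.5 mid 0.2295 18
scene 9 platenface deg 0.17 mid 0.2303 21
scene 9 head top deg -0.25 mid 0.2483 21
```

Both views show the tray yawed 1.5° relative to the platen. The corner on the +y side of the press is on the stop, but the other side is about 5 mm short, so it isn't fully home. I'll go back and nudge gently about 22 mm off-centre towards the lagging side (inside the 40 mm limit) to square it.

```bash
python3 -m jog '[{"offset":[0.9,-0.5,1.3],"twist":[0.008,0,0]},{"offset":[0.9,-0.5,1.3],"twist":[0,0,0]},{"offset":[0.9,-0.5,1.3],"twist":[0,0,0]},{"offset":[0.9,-0.5,1.3],"twist":[0,0,0]},{"offset":[0.9,-0.55,1.27],"twist":[0,0,0]},{"offset":[-1.6,0,1.12],"twist":[0,0,0]},{"offset":[-2.4,0,1.68],"twist":[0,0,0]},{"offset":[-2.4,0,1.68],"twist":[0,0,0]},{"offset":[-1.6,0,1.12],"twist":[0,0,0]},{"offset":[0,0,0],"twist":[0,0,0]}]'
python3 -c "
from h import *
push()"
```

```text
t: 18.2
tool_pos: [0.565, -0.0361, 0.0603]
orientation: [0.235, 0.585, 0.753, -0.187]
contact_force: [0.7, 0.4, 0.4]
width: 0.006
t 18.2 from start-lip 0.1608 lat -0.0281 z 0.0603 F along -0.3 lat 0.8 z 0.4 tw [-0.011 -0.    -0.003] Mz -0.04
```

```bash
python3 -m jog '[{"offset":[-0.34,0.5,-0.49],"twist":[-0.008,0,0]},{"offset":[-1.1,0,0.77],"twist":[0,0,0]},{"offset":[-1.1,0,0.77],"twist":[0,0,0]},{"offset":[-0.9,0,0.63],"twist":[0,0,0]},{"offset":[-0.41,0,0.29],"twist":[0,0,0]},{"offset":[0,0,0],"twist":[0,0,0]}]'
python3 -c "
from h import *
push()"
```

```text
t: 18.7
tool_pos: [0.5818, -0.0739, 0.0678]
orientation: [0.238, 0.583, 0.755, -0.183]
contact_force: [-0.7, 0.4, 0.6]
width: 0.006
t 18.7 from start-lip 0.2016 lat -0.0214 z 0.0678 F along -0.6 lat -0.6 z 0.6 tw [-0.    -0.001 -0.003] Mz 0.02
```

```bash
python3 -m jog '[{"offset":[-0.41,0,0.29],"twist":[0,0,0]},{"offset":[-0.41,0,0.29],"twist":[0,0,0]},{"offset":[-0.25,0,0.17],"twist":[0,0,0]},{"offset":[-0.16,0,0.11],"twist":[0,0,0]}]'
python3 -c "
from h import *
push()"
python3 -m jog '[{"offset":[-0.16,0,0.11],"twist":[0,0,0]},{"offset":[0,0,0],"twist":[0,0,0]}]'
python3 -c "
from h import *
push()"
```

```text
t: 19.03
tool_pos: [0.5857, -0.0875, 0.0679]
orientation: [0.238, 0.583, 0.755, -0.183]
contact_force: [0.5, -0.3, 0.2]
width: 0.005
t 19.03 from start-lip 0.2157 lat -0.0211 z 0.0679 F along 0.4 lat 0.4 z 0.2 tw [ 0.001 -0.001 -0.002] Mz -0.0
t: 19.2
tool_pos: [0.5861, -0.0891, 0.0679]
orientation: [0.238, 0.583, 0.755, -0.183]
contact_force: [-0.4, 0.9, 0.9]
width: 0.002
t 19.2 from start-lip 0.2175 lat -0.0211 z 0.0679 F along -1.0 lat -0.2 z 0.9 tw [ 0.001 -0.001 -0.002] Mz 0.01
```

```bash
python3 -m jog '[{"offset":[-0.16,0,0.11],"twist":[0,0,0]},{"offset":[0,0,0],"twist":[0,0,0]}]'
python3 -c "
from h import *
push()"
python3 -m jog '[{"offset":[-0.08,0,0.06],"twist":[0,0,0]},{"offset":[0,0,0],"twist":[0,0,0]}]'
python3 -c "
from h import *
push()"
```

```text
t: 19.37
tool_pos: [0.5864, -0.0898, 0.0678]
orientation: [0.238, 0.583, 0.755, -0.182]
contact_force: [-4.5, 8.4, 4.4]
width: 0.009
t 19.37 from start-lip 0.2182 lat -0.021 z 0.0678 F along -9.3 lat -2.2 z 4.4 tw [ 0.001 -0.003 -0.002] Mz -0.26
t: 19.53
tool_pos: [0.5865, -0.09, 0.0677]
orientation: [0.237, 0.583, 0.755, -0.182]
contact_force: [-7.6, 13.7, 7.2]
width: 0.007
t 19.53 from start-lip 0.2184 lat -0.0209 z 0.0677 F along -15.1 lat -3.9 z 7.2 tw [ 0.001 -0.003 -0.002] Mz -0.43
```

```bash
python3 - <<'E'
from h import *
for n in('top','scene'):
  for tag,c0 in (('7',.0565),('8',.168),('9',.228)):
    z=np.load(f'pics/{n[0]}{tag}.npz');d=z['d'];V,U=np.nonzero(d>0);P=pts(n,U,V,d[V,U])
    r=P[:,:2]-[.5817,.0105];a=r@e+.12;b=r@q
    s=(abs(b)<.13)&(P[:,2]>.086)&(P[:,2]<.096)&(abs(a-c0-.004)<.012)&(abs(b)>.024)
    k=np.polyfit(b[s],a[s],1);res=abs(a[s]-np.polyval(k,b[s]))<.006;k=np.polyfit(b[s][res],a[s][res],1)
    print(n,tag,'deg',np.degrees(k[0]).round(2),'mid',k[1].round(4),'b',b[s].min().round(4),b[s].max().round(4),s.sum())
E
```

```text
top 7 deg 0.51 mid 0.065 b -0.1103 0.1099 150
top 8 deg 1.12 mid 0.1761 b -0.1095 0.1084 159
top 9 deg 1.44 mid 0.2307 b -0.1101 0.1094 157
scene 7 deg 0.51 mid 0.0654 b -0.1079 0.1097 97
scene 8 deg 1.07 mid 0.1769 b -0.1079 0.1121 83
scene 9 deg 1.56 mid 0.2297 b -0.1079 0.1101 96
```

The yaw grew gradually during the slide: 0.5° at the first look, 1.1° at the second, 1.5° now. The leading corner is jammed on the stop. One slightly firmer nudge here, staying below the force already seen.

```bash
python3 -m jog '[{"offset":[-0.12,0,0.08],"twist":[0,0,0]},{"offset":[0,0,0],"twist":[0,0,0]}]'
python3 -c "
from h import *
push()"
python3 -m jog '[{"offset":[-0.12,0,0.08],"twist":[0,0,0]},{"offset":[0,0,0],"twist":[0,0,0]}]'
python3 - <<'E'
from h import *
push()
cap('top','t10');cap('scene','s10')
for n in('top','scene'):
  for tag,c0 in (('10',.228),):
    z=np.load(f'pics/{n[0]}{tag}.npz');d=z['d'];V,U=np.nonzero(d>0);P=pts(n,U,V,d[V,U])
    r=P[:,:2]-[.5817,.0105];a=r@e+.12;b=r@q
    s=(abs(b)<.13)&(P[:,2]>.086)&(P[:,2]<.096)&(abs(a-c0-.004)<.012)&(abs(b+.02)>.044)
    k=np.polyfit(b[s],a[s],1);res=abs(a[s]-np.polyval(k,b[s]))<.006;k=np.polyfit(b[s][res],a[s][res],1)
    print(n,tag,'deg',np.degrees(k[0]).round(2),'mid',k[1].round(4),'b',b[s].min().round(4),b[s].max().round(4),s.sum())
E
```

```text
t: 19.7
tool_pos: [0.5866, -0.0903, 0.0677]
orientation: [0.237, 0.583, 0.756, -0.182]
contact_force: [-11.8, 19.4, 9.2]
width: 0.004
t 19.7 from start-lip 0.2188 lat -0.0209 z 0.0677 F along -21.8 lat -6.4 z 9.2 tw [ 0.001 -0.005 -0.002] Mz -0.73
t: 19.87
tool_pos: [0.5867, -0.0906, 0.0677]
orientation: [0.236, 0.583, 0.756, -0.181]
contact_force: [-16.1, 26.8, 13.9]
width: 0.005
t 19.87 from start-lip 0.219 lat -0.0209 z 0.0677 F along -30.1 lat -8.7 z 13.9 tw [ 0.001 -0.006 -0.002] Mz -1.03
top 10 deg 1.53 mid 0.2308 b -0.1097 0.1087 120
scene 10 deg 1.45 mid 0.2298 b -0.1069 0.1112 75
```

It holds firm at 30 N with the yaw unchanged, so I won't force it. Instead I'll hook the lip from behind on the jammed (+y) side, draw the tray out a little and push again. First, back off and work out the hook pose.

```bash
python3 -m jog '[{"offset":[0.4,0,-0.28],"twist":[0,0,0]},{"offset":[1.2,0,-0.84],"twist":[0,0,0]},{"offset":[2,0,-1.4],"twist":[0,0,0]},{"offset":[0,1,-2.5],"twist":[0,-0.05,0]},{"offset":[0,1.2,-2.5],"twist":[0,-0.06,0]},{"offset":[0,1.4,-2.5],"twist":[0,-0.05,0]},{"offset":[0,1.4,-2],"twist":[0,-0.05,0]},{"offset":[0,0.2,0],"twist":[0,-0.05,0]},{"offset":[0,0,0],"twist":[0,0,0]},{"offset":[0,0,0],"twist":[0,0,0]}]'
cat >> h.py <<'E'
def at(a,b,z,lean):
    p=np.array([.5817,.0105])+(a-.12)*e+b*q
    delta((p[0],p[1],z),14.75,lean)
def yaw(n,d,c0,ex=None):
    V,U=np.nonzero(d>0);P=pts(n,U,V,d[V,U]);r=P[:,:2]-[.5817,.0105];a=r@e+.12;b=r@q
    s=(abs(b)<.105)&(P[:,2]>.086)&(P[:,2]<.096)&(abs(a-c0-.004)<.012)&(abs(b)>.022)
    if ex: s&=~((b>ex[0])&(b<ex[1]))
    k=np.polyfit(b[s],a[s],1)
    for _ in range(3):
        o=abs(a[s]-np.polyval(k,b[s]))<.005;k=np.polyfit(b[s][o],a[s][o],1)
    print(n,'yaw',np.degrees(k[0]).round(2),'lip front',(k[1]-.0046).round(4),o.sum())
E
python3 -c "
from h import *
push();at(.186,.030,.15,50);at(.263,.03,.086,50)"
```

```text
t: 20.8
tool_pos: [0.6108, 0.0196, 0.1401]
orientation: [0.333, 0.554, 0.719, -0.257]
contact_force: [0.1, -0.1, 0.0]
width: 0.003
t 20.8 from start-lip 0.1186 lat 0.0304 z 0.1401 F along 0.1 lat 0.1 z 0.0 tw [-0.001  0.258  0.001] Mz -0.04
t 20.8 pos [0.6108 0.0196 0.1401] F [ 0.1 -0.1  0. ] w 0.003
offset cm now [-5.1  -0.04  4.51] after twist [-5.09 -0.04  4.53] twist [-0.001 -0.004  0.001]
t 20.8 pos [0.6108 0.0196 0.1401] F [ 0.1 -0.1  0. ] w 0.003
offset cm now [-5.19 -0.04 14.52] after twist [-5.13 -0.04 14.54] twist [-0.001 -0.004  0.001]
```

```bash
python3 -m jog '[{"offset":[-1.7,0,1.5],"twist":[0,0,0]},{"offset":[-1.7,0,1.5],"twist":[0,0,0]},{"offset":[-1.7,0,1.5],"twist":[0,0,0]},{"offset":[0,0,1.5],"twist":[0,0,0]},{"offset":[0,0,1.5],"twist":[0,0,0]},{"offset":[0,0,1],"twist":[0,0,0]},{"offset":[0,0,0],"twist":[0,0,0]}]'
python3 - <<'E'
from h import *
push();at(.263,.03,.086,50)
cap('top','t11');cap('scene','s11')
a=cv2.imread('pics/t11.png')[80:200,200:330];b=cv2.imread('pics/s11.png')[140:260,170:300]
cv2.imwrite('pics/b11.png',cv2.resize(np.hstack([a,b]),None,fx=3,fy=3,interpolation=cv2.INTER_CUBIC))
E
```

```text
t: 21.38
tool_pos: [0.6343, -0.0776, 0.1224]
orientation: [0.332, 0.554, 0.718, -0.259]
contact_force: [-0.8, 0.1, -0.8]
width: 0.001
t 21.38 from start-lip 0.2186 lat 0.0284 z 0.1224 F along -0.3 lat -0.7 z -0.8 tw [-0.004  0.258 -0.   ] Mz -0.0
t 21.38 pos [ 0.6343 -0.0776  0.1224] F [-0.8  0.1 -0.8] w 0.001
offset cm now [-0.09  0.18  5.74] after twist [-0.07  0.16  5.74] twist [-0.004 -0.004  0.   ]
```

View pics/b11.png

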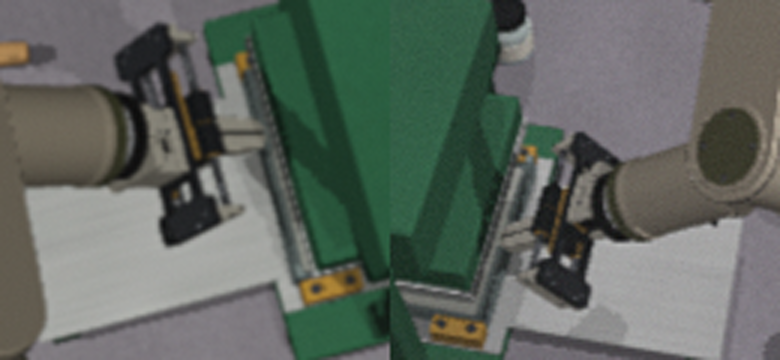

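```bash
python3 -m jog '[{"offset":[0,0.1,1],"twist":[0,0,0]},{"offset":[0,0,1],"twist":[0,0,0]},{"offset":[0,0,1],"twist":[0,0,0]},{"offset":[0,0,0],"twist":[0,0,0]}]'
python3 -c "
from h import *
push();at(.263,.03,.086,50)"
python3 -m jog '[{"offset":[0,0,0.7],"twist":[0,0,0]},{"offset":[0,0,0.7],"twist":[0,0,0]},{"offset":[0,0,0.7],"twist":[0,0,0]},{"offset":[0,0,0.5],"twist":[0,0,0]},{"offset":[0,0,0],"twist":[0,0,0]}]'
python3 -c "
from h import *
push();at(.263,.03,.086,50)"
```

```text
t: 21.82
tool_pos: [0.6422, -0.0989, 0.1043]
orientation: [0.333, 0.554, 0.718, -0.258]
contact_force: [0.1, 0.2, -0.5]
width: 0.007
t 21.82 from start-lip 0.2412 lat 0.0306 z 0.1043 F along -0.1 lat 0.1 z -0.5 tw [-0.002  0.259 -0.001] Mz -0.06
t 21.82 pos [ 0.6422 -0.0989  0.1043] F [ 0.1  0.2 -0.5] w 0.007
offset cm now [-0.01 -0.06  2.85] after twist [-0.   -0.06  2.85] twist [-0.002 -0.003 -0.001]
t: 22.23
tool_pos: [0.6476, -0.1178, 0.0886]
orientation: [0.334, 0.554, 0.718, -0.258]
contact_force: [-0.5, -0.6, -0.4]
width: 0.005
t 22.23 from start-lip 0.2608 lat 0.0311 z 0.0886 F along 0.4 lat -0.6 z -0.4 tw [-0.001  0.259 -0.002] Mz 0.04
t 22.23 pos [ 0.6476 -0.1178  0.0886] F [-0.5 -0.6 -0.4] w 0.005
offset cm now [ 0.05 -0.11  0.33] after twist [ 0.06 -0.11  0.33] twist [-0.001 -0.003 -0.002]
```

Hooked in with no contact. I'll pull straight back gently.

```bash
python3 -m jog '[{"offset":[0,0,0.3],"twist":[0,0,0]},{"offset":[0.32,0,-0.38],"twist":[0,0,0]},{"offset":[0.32,0,-0.38],"twist":[0,0,0]},{"offset":[0.19,0,-0.23],"twist":[0,0,0]}]'
python3 -c "
from h import *
push()"
python3 -m jog '[{"offset":[0.19,0,-0.23],"twist":[0,0,0]},{"offset":[0.19,0,-0.23],"twist":[0,0,0]}]'
python3 -c "
from h import *
push()"
```

```text
t: 22.57
tool_pos: [0.6455, -0.1061, 0.0883]
orientation: [0.334, 0.554, 0.717, -0.257]
contact_force: [0.0, -4.8, 0.8]
width: 0.003
t 22.57 from start-lip 0.249 lat 0.0319 z 0.0883 F along 4.7 lat -1.2 z 0.8 tw [ 0.     0.26  -0.002] Mz -0.17
t: 22.73
tool_pos: [0.644, -0.1008, 0.0886]
orientation: [0.335, 0.554, 0.717, -0.257]
contact_force: [0.8, -6.1, 1.3]
width: 0.006
t 22.73 from start-lip 0.2435 lat 0.0319 z 0.0886 F along 6.1 lat -0.8 z 1.3 tw [ 0.     0.261 -0.002] Mz -0.12
```

Pulling at 6 N. Another 30 mm.

```bash
python3 -m jog '[{"offset":[0.32,0,-0.38],"twist":[0,0,0]},{"offset":[0.32,0,-0.38],"twist":[0,0,0]},{"offset":[0.32,0,-0.38],"twist":[0,0,0]},{"offset":[0.32,0,-0.38],"twist":[0,0,0]},{"offset":[0.32,0,-0.38],"twist":[0,0,0]},{"offset":[0.32,0,-0.38],"twist":[0,0,0]}]'
python3 - <<'E'
from h import *
push()
p,d=cap('top','t12');yaw('top',d,.196,(.0,.06));p,d=cap('scene','s12');yaw('scene',d,.196,(0,.06))
a=cv2.imread('pics/t12.png')[80:200,200:330];b=cv2.imread('pics/s12.png')[140:260,170:300]
cv2.imwrite('pics/b12.png',cv2.resize(np.hstack([a,b]),None,fx=3,fy=3,interpolation=cv2.INTER_CUBIC))
E
```

```text
t: 23.23
tool_pos: [0.6365, -0.0719, 0.0887]
orientation: [0.335, 0.554, 0.717, -0.257]
contact_force: [0.4, -6.8, 1.4]
width: 0.006
t 23.23 from start-lip 0.2137 lat 0.032 z 0.0887 F along 6.7 lat -1.3 z 1.4 tw [ 0.     0.261 -0.002] Mz -0.13
top yaw -1.01 lip front 0.1918 117
scene yaw -0.7 lip front 0.19 63
```

View pics/b12.png

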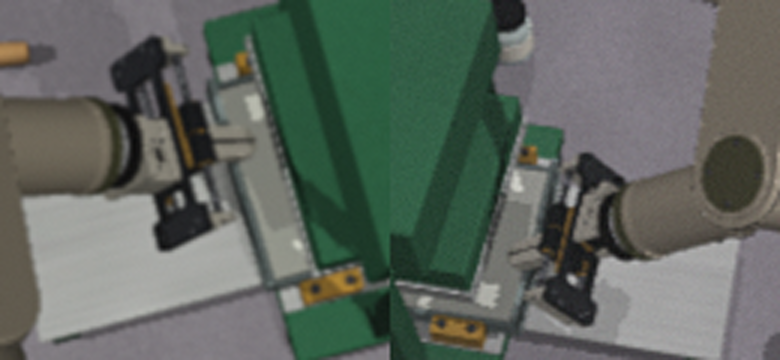

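The tray is out 37 mm and the yaw is now about -0.85° (over-corrected). I'll unhook and push again slightly to the + side, steering by the measured yaw.

```bash
python3 -m jog '[{"offset":[-0.5,0,0.6],"twist":[0,0,0]},{"offset":[0,0,-1.5],"twist":[0,0,0]},{"offset":[0,0,-2.5],"twist":[0,0,0]},{"offset":[0,0,-2.5],"twist":[0,0,0]},{"offset":[0,-0.6,-2.5],"twist":[0,0.06,0]},{"offset":[0,-0.6,-2.5],"twist":[0,0.1,0]},{"offset":[0,-0.5,0],"twist":[0,0.1,0]},{"offset":[0,0,0],"twist":[0,0,0]},{"offset":[0,0,0],"twist":[0,0,0]}]'
python3 -c "
from h import *
push();at(.165,.012,.067,35)"
```

```text
t: 24.08
tool_pos: [0.6006, -0.0005, 0.1649]
orientation: [0.24, 0.584, 0.754, -0.182]
contact_force: [0.5, -1.1, 0.1]
width: 0.003
t 24.08 from start-lip 0.1355 lat 0.0154 z 0.1649 F along 1.2 lat 0.2 z 0.1 tw [ 0.002  0.001 -0.006] Mz -0.04
t 24.08 pos [ 6.006e-01 -5.000e-04  1.649e-01] F [ 0.5 -1.1  0.1] w 0.003
offset cm now [ 3.21 -0.39  9.71] after twist [ 3.2  -0.34  9.71] twist [ 0.002  0.001 -0.006]
```

```bash
python3 -m jog '[{"offset":[1,-0.1,2],"twist":[0,0,0]},{"offset":[1,-0.1,2.5],"twist":[0,0,0]},{"offset":[1.2,-0.15,2.5],"twist":[0,0,0]},{"offset":[0,0,1.7],"twist":[0,0,0]},{"offset":[0,0,1],"twist":[0,0,0]},{"offset":[0,0,0],"twist":[0,0,0]}]'
python3 -c "
from h import *
push()"
python3 -m jog '[{"offset":[-0.41,0,0.29],"twist":[0,0,0]},{"offset":[-0.41,0,0.29],"twist":[0,0,0]},{"offset":[-0.41,0,0.29],"twist":[0,0,0]},{"offset":[-0.41,0,0.29],"twist":[0,0,0]}]'
python3 -c "
from h import *
push()"
```

```text
t: 24.58
tool_pos: [0.6011, -0.0304, 0.0608]
orientation: [0.237, 0.582, 0.755, -0.186]
contact_force: [0.0, 0.0, 0.1]
width: 0.006
t 24.58 from start-lip 0.1645 lat 0.0083 z 0.0608 F along -0.0 lat 0.0 z 0.1 tw [-0.006  0.001  0.002] Mz 0.03
t: 24.92
tool_pos: [0.6102, -0.0483, 0.0664]
orientation: [0.239, 0.583, 0.755, -0.182]
contact_force: [-0.9, 6.6, 2.7]
width: 0.004
t 24.92 from start-lip 0.1841 lat 0.0126 z 0.0664 F along -6.6 lat 0.8 z 2.7 tw [ 0.003 -0.001 -0.003] Mz 0.02
```

```bash
python3 -m jog '[{"offset":[-0.41,0,0.29],"twist":[0,0,0]},{"offset":[-0.41,0,0.29],"twist":[0,0,0]},{"offset":[-0.25,0,0.17],"twist":[0,0,0]}]'
python3 - <<'E'
from h import *
push()
for n in('top','scene'):
    p,d=cap(n,n[0]+'13');yaw(n,d,.208,(-.01,.035))
E
```

```text
t: 25.17
tool_pos: [0.6136, -0.0607, 0.0664]
orientation: [0.239, 0.583, 0.755, -0.181]
contact_force: [-1.3, 5.6, 2.1]
width: 0.004
t 25.17 from start-lip 0.1969 lat 0.0127 z 0.0664 F along -5.8 lat 0.2 z 2.1 tw [ 0.003 -0.001 -0.003] Mz 0.06
top yaw -0.46 lip front 0.2047 141
scene yaw -0.35 lip front 0.2043 83
```

```bash
python3 -m jog '[{"offset":[-0.41,0,0.29],"twist":[0,0,0]},{"offset":[-0.41,0,0.29],"twist":[0,0,0]},{"offset":[-0.16,0,0.11],"twist":[0,0,0]}]'
python3 - <<'E'
from h import *
push()
for n in('top','scene'):
    p,d=cap(n,n[0]+'14');yaw(n,d,.216,(-.01,.035))
E
```

```text
t: 25.52
tool_pos: [0.6165, -0.0722, 0.0662]
orientation: [0.239, 0.583, 0.755, -0.182]
contact_force: [-0.9, 7.7, 3.9]
width: 0.005
t 25.52 from start-lip 0.2088 lat 0.0126 z 0.0662 F along -7.7 lat 1.1 z 3.9 tw [ 0.003 -0.001 -0.003] Mz 0.04
top yaw -0.23 lip front 0.2165 142
scene yaw -0.0 lip front 0.2155 81
```

Nearly square. I'll shift to 5 mm off-centre for the last 11 mm.

```bash
python3 -m jog '[{"offset":[0.41,0,-0.29],"twist":[0,0,0]},{"offset":[0,-0.75,0],"twist":[0,0,0]},{"offset":[0,0,0],"twist":[0,0,0]},{"offset":[-0.33,0,0.23],"twist":[0,0,0]},{"offset":[-0.25,0,0.17],"twist":[0,0,0]},{"offset":[-0.25,0,0.17],"twist":[0,0,0]},{"offset":[-0.25,0,0.17],"twist":[0,0,0]}]'
python3 - <<'E'
from h import *
push()
for n in('top','scene'):
    p,d=cap(n,n[0]+'15');yaw(n,d,.223,(-.015,.027))
E
```

```text
t: 26.2
tool_pos: [0.6102, -0.0823, 0.0648]
orientation: [0.238, 0.583, 0.755, -0.183]
contact_force: [-1.3, 4.7, 0.2]
width: 0.008
t 26.2 from start-lip 0.217 lat 0.0039 z 0.0648 F along -4.9 lat -0.1 z 0.2 tw [ 0.001 -0.002 -0.002] Mz 0.03
top yaw 0.14 lip front 0.2247 152
scene yaw -0.23 lip front 0.2241 89
```

Square to within measurement. Easing onto the stop.

```bash
python3 -m jog '[{"offset":[-0.12,0,0.09],"twist":[0,0,0]},{"offset":[-0.08,0,0.06],"twist":[0,0,0]}]'
python3 -c "
from h import *
push()"
python3 -m jog '[{"offset":[-0.08,0,0.06],"twist":[0,0,0]},{"offset":[-0.08,0,0.06],"twist":[0,0,0]}]'
python3 -c "
from h import *
push()"
```

```text
t: 26.47
tool_pos: [0.6108, -0.0847, 0.0648]
orientation: [0.238, 0.583, 0.755, -0.183]
contact_force: [-0.4, 4.1, -1.4]
width: 0.001
t 26.47 from start-lip 0.2195 lat 0.0039 z 0.0648 F along -4.1 lat 0.6 z -1.4 tw [ 0.    -0.001 -0.002] Mz 0.02
t: 26.63
tool_pos: [0.6112, -0.0861, 0.0647]
orientation: [0.238, 0.583, 0.755, -0.183]
contact_force: [-4.9, 12.0, 1.8]
width: 0.007
t 26.63 from start-lip 0.221 lat 0.004 z 0.0647 F along -12.9 lat -1.7 z 1.8 tw [ 0.001 -0.002 -0.002] Mz -0.09
```

```bash
python3 -m jog '[{"offset":[-0.12,0,0.08],"twist":[0,0,0]},{"offset":[0,0,0],"twist":[0,0,0]}]'
python3 -c "
from h import *
push()"
python3 -m jog '[{"offset":[-0.08,0,0.06],"twist":[0,0,0]},{"offset":[0,0,0],"twist":[0,0,0]}]'
python3 - <<'E'
from h import *
push()
for n in('top','scene'):
    p,d=cap(n,n[0]+'16');yaw(n,d,.227,(-.015,.027))
E
```

```text
t: 26.8
tool_pos: [0.6115, -0.0863, 0.0647]
orientation: [0.237, 0.583, 0.755, -0.182]
contact_force: [-6.2, 15.9, 3.0]
width: 0.007
t 26.8 from start-lip 0.2212 lat 0.0041 z 0.0647 F along -17.0 lat -1.9 z 3.0 tw [ 0.001 -0.003 -0.002] Mz -0.27
t: 26.97
tool_pos: [0.6115, -0.0865, 0.0646]
orientation: [0.237, 0.583, 0.755, -0.182]
contact_force: [-8.4, 19.8, 6.1]
width: 0.008
t 26.97 from start-lip 0.2214 lat 0.0042 z 0.0646 F along -21.3 lat -3.1 z 6.1 tw [ 0.001 -0.004 -0.002] Mz -0.46
top yaw 0.06 lip front 0.2281 146
scene yaw 0.07 lip front 0.2271 98
```

Against the stop: yaw 0.06° (platen face about 0.1°), lip front at 0.2276 against the platen front at 0.228. Retreating and making the final check.

```bash
python3 -m jog '[{"offset":[0.3,0,-0.2],"twist":[0,0,0]},{"offset":[0.82,0,-0.57],"twist":[0,0,0]},{"offset":[1.6,0,-1.1],"twist":[0,0,0]},{"offset":[1.6,0,-1.1],"twist":[0,0,0]},{"offset":[0,0,-3],"twist":[0,0,0]},{"offset":[0,0,-3],"twist":[0,0,0]},{"offset":[0,0,-3],"twist":[0,0,0]},{"offset":[0,0,-3],"twist":[0,0,0]},{"offset":[0,0,0],"twist":[0,0,0]},{"offset":[0,0,0],"twist":[0,0,0]}]'
python3 - <<'E'
from h import *
push()
for n in('top','scene'):
    p,d=cap(n,n[0]+'17');yaw(n,d,.227)
a=cv2.imread('pics/t17.png');b=cv2.imread('pics/s17.png')
cv2.imwrite('pics/b17.png',cv2.resize(np.hstack([a,b]),None,fx=.78,fy=.78))
print(proj('scene',[.634,-.187,.09]))
a=b[150:270,150:290];cv2.imwrite('pics/c17.png',cv2.resize(a,None,fx=5,fy=5,interpolation=cv2.INTER_CUBIC))
E
```

```text
t: 27.9
tool_pos: [0.5825, 0.0293, 0.1653]
orientation: [0.24, 0.583, 0.755, -0.181]
contact_force: [0.1, 0.6, -0.5]
width: 0.001
t 27.9 from start-lip 0.102 lat 0.0056 z 0.1653 F along -0.6 lat 0.2 z -0.5 tw [ 0.005 -0.    -0.003] Mz -0.01
top yaw 0.07 lip front 0.2281 154
scene yaw 0.23 lip front 0.2274 92
(np.float64(182.26729713523417), np.float64(212.48338964154462))
```

View pics/b17.png

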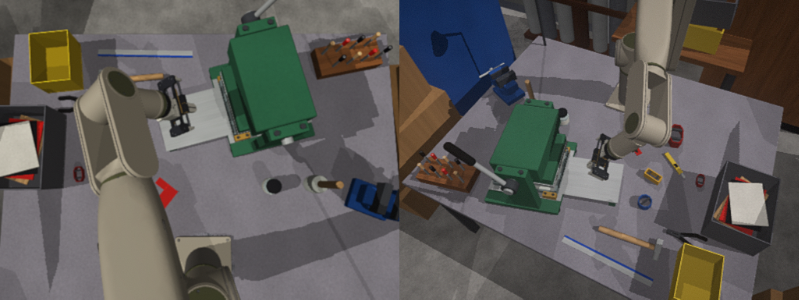

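View pics/c17.png

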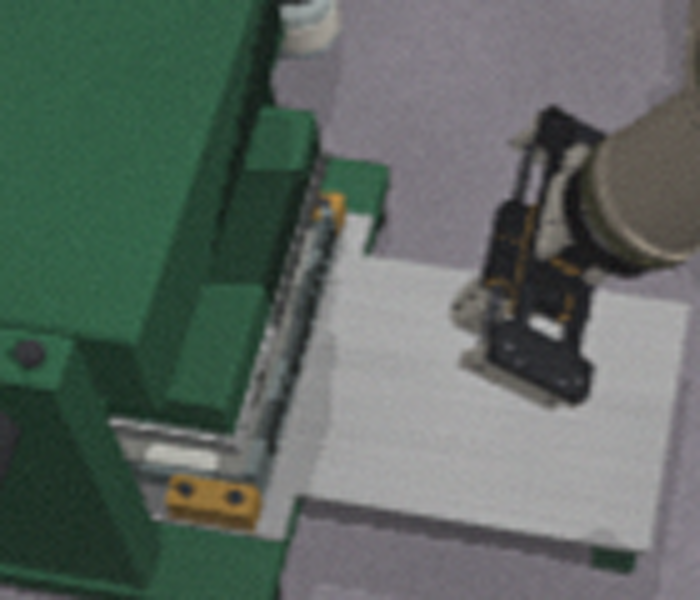

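```bash
python3 -c "
from cell import env
print(env.close_job())"
```

```text
the job is handed in; nothing more can be done
None
```

The middle-sized red die is on the cutting board and the tray is pushed home against its stop. I handed the job in at about 28 s on the robot's clock.

**Die:** I gripped it across its width and set it down cross bars up. After release, both cameras put it within about 2 mm of the board's cross, in line with the tray.

**Tray:** The first push on the lip's middle let the tray turn about 1.5°, so one corner met the stop while the other side was still about 5 mm short. A gentle nudge about 21 mm off-centre, up to 30 N, did not free it. I then hooked the lip from behind, drew the tray out about 35 mm and pushed it in again, steering by camera 4 to 13 mm off-centre. It reached the stop with the push force rising to about 21 N and no further motion.

**Last checks:**
- **Lip position:** its front is within 1 mm of the platen's front, at 227.4 mm (scene camera) and 228.1 mm (top camera) of travel, against about 228 mm expected.
- **Squareness:** the two views disagree slightly on the remaining yaw, 0.07° and 0.23°. The platen face itself reads about 0.1°, so this is within the noise.
- **Arm:** clear of everything, with no contact force.
- **Other items:** I never touched the other dies or the tools. In the final pictures those in view look to be where they were.

**Not seen:** the die is hidden under the platen, so I did not see its final position on the board. It was last seen centred about 50 mm into the first push, before the jam, the pull-back and the second push.

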